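# Build up the two-tier tray rack of hydraulic fittings

## Task

Build up the fittings rack: lower the tray with the large corner holes over the four posts until it sits fully home on the collars, then the tray with the small holes over the four pins until it sits fully home on the shoulders above it, and leave both released. The white nest block has cocked in the recess of the small-hole tray: push it back in (before or after that tray is stacked) so that it lies flush at the end. Carry the trays about level, lower them on to the posts rather than dropping them, and leave the other things on the bench where they are.

Things in the scene. Friction and masses are not known exactly. Their poses are not given: they have to be found in the camera images.
- rack: Fixed dark steel base plate 240 x 170 x 10 mm with four stepped posts at x, y = (92, 57), (92, -57), (-92, 57), (-66, -57) mm: the last is set in 26 mm, so trays fit one way round only. Origin: centre of the plate's underside, long side along x, z up. Six adapters 24 mm tall, already loaded, stand between the posts.
- inset_post (a point): tip of the set-in post, rack x, y, z = (-66, -57, 124) mm. Every post, by height above the bench: black collar dia. 30 up to 38 mm; shank dia. 18 from 38 to 98, with a 1.5 mm chamfer round its flat top (the shoulder); pin dia. 8 from 98 to 124, tapering to dia. 3 over its last 10 mm
- lower_seat (a point): point on the rack's centre line at collar height, 38 mm above the bench, rack axes; the lower tray's origin lies here, its axes along the rack's, when it is fully home
- upper_seat (a point): point on the rack's centre line at shoulder height, 98 mm above the bench, rack axes; the upper tray's origin lies here, its axes along the rack's, when it is fully home
- lower_tray: Large-hole tray, loose: grey plastic plate 220 x 150 x 14 mm, about 0.5 kg, 8 mm lips on its short ends. Origin: centre of its underside; x along its length, z up. Four through holes dia. 21.5 mm at (92, 57), (92, -57), (-92, 57), (-66, -57) mm pass pins and shanks; it rests on the collars. Four adapters dia. 22, 34 mm tall, fixed in it at (+-78, +-22) mm.
- lower_handle (a point): centre of the lower tray's steel handle bar, over the tray's centre, 48 mm above its underside and 34 mm above its deck (tray axes). Bar 92 mm long along y (across the tray), 10 mm wide along x, 14 mm tall, on legs at y = +-41 mm; nothing else stands within 65 mm of the tray's centre but, on the upper tray, the nest block (50 mm)
- upper_tray: Small-hole tray, loose: same plate, lips, axes, origin and hole places as the lower tray, about 0.45 kg, but holes of dia. 11 mm, which pass the pins only: it rests on the shoulders. Two fixed adapters dia. 22, 34 mm tall at (-78, +-22) mm; at its +x end a recess 43 mm (x) by 83 mm (y), 10 mm deep, centred at (72, 0) mm; the deck beyond its y ends is bare.
- upper_handle (a point): centre of the upper tray's handle bar; the handle is the same, at the same place, as the lower tray's
- recess (a point): centre of the floor of the upper tray's recess (tray axes), 4 mm above the tray's underside, 10 mm below its deck
- nest_block: Loose white plastic block 40 (x) x 80 (y) x 10 mm, 0.06 kg, three shallow nests on top. Origin: centre of its underside. At home its origin is at the recess point, axes along the tray's, top level with the deck. It starts cocked 8 degrees: -y edge on the recess floor 9 mm from the -y wall, +y end lying on the +y rim, 5 mm over it. Pushed 6 mm towards the tray's -y it drops in.
- adapter_tall: bystander: steel adapter standing, dia. 34 mm, 66 mm tall; origin under its centre
- hose_tail: bystander: steel barbed hose tail standing on its hex, dia. 32 mm, 74 mm tall; origin under its centre
- elbow: bystander: steel 90 degree elbow fitting lying flat, 28 mm cube body with two 30 mm arms (from its centre) along x and y, 28 mm tall; origin under the body's centre
- tee: bystander: steel tee fitting lying flat, 28 mm cube body with three 30 mm arms (from its centre) along +x, -x, y, 28 mm tall; origin under the body's centre
- bush: bystander: copper bush, dia. 34 mm, 24 mm tall; origin under its centre
- spray_can: bystander: slim spray can standing, green and bare metal, dia. 39 mm, 180 mm tall, 0.2 kg; origin under its centre
- caliper: bystander: digital caliper lying flat, 235 mm long along x, 55 mm wide, 12 mm tall; origin under its beam's middle
- spanner: bystander: steel spanner lying flat, 190 mm long along x; origin under its middle
Not all that is in view belongs to the job. There is more than one size of the nest_block; the one meant has the size given above.

How it is judged (in metres and radians):
On the way, in this order (a step that is already met when the one before it is completed fails the run):
1. the lower tray (large holes) is fully home on the four collars, level (horizontal distance between lower_tray and lower_seat below 0.004 m and z of lower_tray in the frame of lower_seat below 0.0022 m and angle between lower_tray's own z axis and vertical below 0.025 rad and angle between the x axis of lower_tray and the x axis of rack, either way round below 0.045 rad), for 0.2 s.
2. the upper tray (small holes) is fully home on the four shoulders above the lower tray, level (all of step 1 and horizontal distance between upper_tray and upper_seat below 0.004 m and z of upper_tray in the frame of upper_seat below 0.0022 m and angle between upper_tray's own z axis and vertical below 0.025 rad and angle between the x axis of upper_tray and the x axis of rack, either way round below 0.045 rad), for 0.2 s.
At the end, for the whole second after the job is handed in: Both trays fully home the right way round: within 4 mm and 0.045 rad of the rack, at most 2.2 mm above collars (lower) or shoulders (upper), level within 0.025 rad. Nest block in the recess, at most 1.8 mm proud and parallel to the tray within 0.03 rad. All at rest (all of step 2 and z of nest_block in the frame of recess between -0.003 and 0.0018 m and horizontal distance between nest_block and recess below 0.004 m and angle between the z axis of nest_block and the z axis of upper_tray, either way round below 0.03 rad and angle between nest_block's own z axis and vertical below 0.06 rad and linear speed of each of lower_tray, upper_tray, nest_block below 0.02 m/s); the robot touches nothing.
It fails at once if a tray is dropped on to the posts (falls faster than 0.6 m/s over the rack) ((horizontal distance between lower_tray and rack below 0.04 m and height (world z) of lower_tray below 0.16 m and linear speed of lower_tray above 0.6 m/s) or (horizontal distance between upper_tray and rack below 0.04 m and height (world z) of upper_tray below 0.16 m and linear speed of upper_tray above 0.6 m/s)).
It fails at once if a tray is tipped by more than about 30 degrees (angle between any of lower_tray, upper_tray's own z axis and vertical above 0.52 rad).
It fails at once if a bystander is shifted by more than 30 mm or a standing one knocked over (distance of any of adapter_tall, hose_tail, elbow, tee, bush, spray_can, caliper, spanner from where it was at the start of the episode above 0.03 m or angle between any of adapter_tall, hose_tail, spray_can, bush's own z axis and vertical above 0.5 rad).
It also fails if it takes over 66 s, if anything falls off the work surface, if the arm or the gripper's body presses on something with over 40 N, if the wrist force passes 120 N, or if a joint passes its speed limit or range.

## Robot

A 6-joint arm with a two-finger parallel gripper is mounted at the origin on the work surface. World frame = base frame: x ahead of the robot, y to its left, z up, the work surface at z = 0. Lengths are in mm, angles in degrees, forces in N, time in s.
With the tool pointing down it reaches from about 350 to 1000 mm from the base axis. Payload 7.1 kg.
Tool frame: the origin (TCP) lies midway between the tips of the shut fingers; the grasp point (between the pads) lies 19 mm behind it; x points along the fingers, y is the direction in which the jaws open and shut, and the axes are right-handed (so a half turn about x gives the same grasp; the last joint's range is limited). The gripper opens to 85 mm and grips with 20 to 120 N. Pads are 22 mm wide; open, the fingers measure 114 mm over their backs; the gripper's body (76 mm by 85 mm) begins 54 mm behind the grasp point. The pads swing forward as they close: fully open they stand 13 mm farther back than shut.
Start: joints at [-70.359, 24.242, 93.386, -0, 62.372, -1.089], TCP at [221.24, -584.515, 231.319] pointing down, gripper open.
Joint ranges: [-172.04, 172.04], [-51.8, 120.97], [4.93, 147.93], [-75.15, 255.16], [6.16, 154.13], [-145.62, 145.62]. Speed limits (degrees/s): [136.94, 136.94, 172.46, 180, 180, 180].

## Interface

Orientations are given as a 3x3 rotation matrix whose columns are the frame's x, y, z axes.
In Python, from bench import get_state, grab_frame, calibration, close_job, recognise, trace gives the robot as it stands.
- The arm moves only by the tool carry_out, never from a script. Its argument "plan" is a list that holds one entry, the list of rows, each a list of 7 numbers: the shift along the tool's x, y, z in cm, then the turn, a rotation vector about the tool's x, y, z in degrees, then the closure, from 0 (fully open) to 1 (shut). A call has 1 to 8 rows; each row is the pose to reach, as a shift and turn from the pose commanded when the call began, along the tool's axes at that moment; what a row does not reach only later rows make up. A row lasts 1/12 s, in which the tool goes at most 41.7 mm and 7.16 degrees, less where a joint would pass 70% of its speed; a pose out of reach is approached as far as the arm can. A call with a gripper value outside its range is refused whole. The fingers move at their own pace and stop on an object; "grip_force" is the grip in N (left out, the last holds). Time passes only in rows, so rows that repeat a pose let the fingers close. It gives the time, the measured TCP pose, the force and the opening at its end, in the units of the state.
- get_state(): the state, without advancing time (a new reading comes with each control period).
- grab_frame(name): name is "side" or "top"; returns the picture (400x640x3 uint8, blue, green, red); there is no depth.
- calibration(name): a dict with "K" (3x3 intrinsics, pixels), "rvec" (rotation vector, rad) and "tvec" (3), from world to camera coordinates, as OpenCV has them. Camera axes: x right, y down, z forward; pixel columns grow to the right and rows downward; lengths in mm; the calibration is good to about 2 mm. A picture is of the moment at which its call begins. calibration takes no time and is no camera call.
- close_job(): hands the job in, once; it reports no verdict.
Trained networks look in the newest picture that a camera, given by its name, has taken for a name from the list of things; names that differ only in an ending like _2 or _b are one class to them, and where a whole thing is asked for, a point or a joint stands for the part that bears it (a point fixed in the world has none). Each returns a list of dicts, best first, with "score" (0 to 1); they miss things now and then, are a little off and sometimes report something else, mostly with a low value. They report only what shows in the picture. A call takes as long as a camera call. They do not tell look-alikes from the thing itself.
- recognise(thing, camera): "extent" ([left, top, right, bottom] as shares, 0 to 1, of the picture: columns of its width, rows of its height, round what is visible of it).
- trace(thing, camera): "mask" (400x640 bool, what is visible of it) and "extent" ([left, top, right, bottom] as shares, 0 to 1, of the picture: columns of its width, rows of its height, round what is visible of it).
The state is a dict: "t": time; "joint_positions": joint angles; "qd": joint speeds; "effort": joint torques, N m; "eef_pos": TCP position; "tool_rot": TCP orientation; "force": force on the tool from outside, world axes, zero at the start; "moment": the same for the moment, N m; "grip_width": finger opening in mm.
Only numpy, scipy, OpenCV 4.12 (cv2) and the standard library are available. Lean on these libraries where they do the work, as an engineer would, in place of code of your own. Each camera call takes 0.05 s, during which the arm holds its last target.

## Working session

There is one attempt and no reset: what is moved stays moved. The work goes in short steps, Python scripts to look and compute and a tool call to move; the robot and the scene stay as the last step left them, time stands still between calls to the robot, and variables do not carry over. Pictures are saved under pics/ and viewed, and the job is handed in when it is done.

Besides the shell and the picture viewer there is one more tool, called after "Emit:" by a JSON object that holds its "fn" and its "kwargs", one argument or row to a line. carry_out: Moves the arm, as the interface text tells. Its arguments: {"type":"object","properties":{"plan":{"type":"array","items":{"type":"array","items":{"type":"array","items":{"type":"number"}}}},"grip_force":{"type":"number"}},"required":["plan"]}

```bash
ls; mkdir -p pics; python3 - <<'E'
from bench import *
import cv2, numpy as np
s=get_state(); print({k:np.round(v,2).tolist() for k,v in s.items()})
for n in("side","top"):
    f=grab_frame(n); cv2.imwrite(f"pics/{n}0.png",f)
    c=calibration(n); R=cv2.Rodrigues(np.array(c["rvec"],float))[0]
    print(n,np.array(c["K"]).tolist(), "campos",-R.T@np.array(c["tvec"]).ravel()); print(R.round(3))
E
```

```text
pics
{'t': 0.0, 'joint_positions': [-70.36, 24.29, 93.43, -0.0, 62.37, -1.09], 'qd': [-0.01, 0.15, 0.05, -0.04, 0.02, -0.01], 'effort': [-0.0, -55.74, -28.17, -0.0, 0.01, -0.0], 'eef_pos': [221.07, -583.99, 230.52], 'tool_rot': [[-0.0, 0.35, -0.94], [0.0, -0.94, -0.35], [-1.0, -0.0, -0.0]], 'force': [-0.41, -0.59, 0.4], 'moment': [0.04, 0.02, -0.02], 'grip_width': 85.32}
side [[370.40612732235644, 0.0, 317.40179198261205], [0.0, 370.40612732235644, 198.35832847889068], [0.0, 0.0, 1.0]] campos [ 430.53785136 -922.29685532  713.71082768]
[[ 0.996 -0.092  0.002]
 [-0.048 -0.542 -0.839]
 [ 0.079  0.835 -0.544]]
top [[415.9049908043127, 0.0, 323.72092734612704], [0.0, 415.9049908043127, 194.73150627548816], [0.0, 0.0, 1.0]] campos [ 415.88458224   42.08852991 1220.32135403]
[[ 0.014 -1.    -0.009]
 [-0.994 -0.013 -0.11 ]
 [ 0.11   0.01  -0.994]]
```

View pics/side0.png

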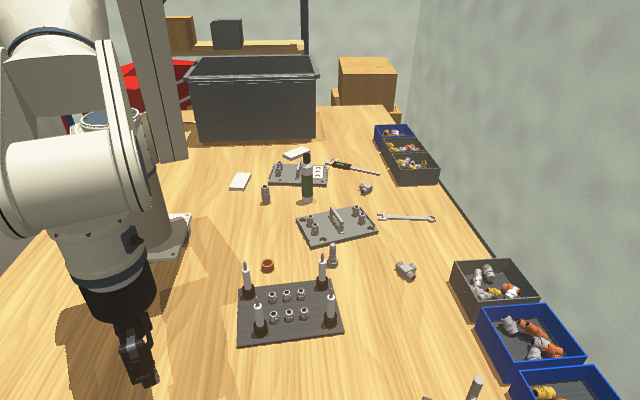

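View pics/top0.png

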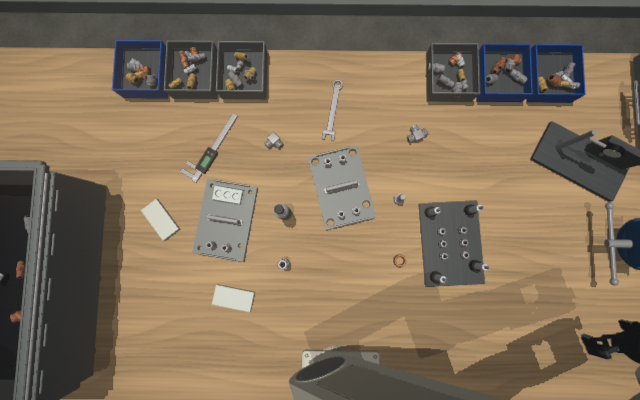

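```bash
python3 - <<'E'
import cv2, numpy as np
t=cv2.imread("pics/top0.png"); s=cv2.imread("pics/side0.png")
a=cv2.resize(t[140:300,185:385],None,fx=4,fy=4,interpolation=cv2.INTER_CUBIC)[:600]
cv2.imwrite("pics/top0_tr.png",a[:600])
cv2.imwrite("pics/top0_rk.png",cv2.resize(t[190:300,380:500],None,fx=5,fy=5,interpolation=cv2.INTER_CUBIC))
cv2.imwrite("pics/side0_rk.png",cv2.resize(s[240:355,220:360],None,fx=5,fy=5,interpolation=cv2.INTER_CUBIC))
cv2.imwrite("pics/side0_tr.png",cv2.resize(s[140:255,225:385],None,fx=5,fy=5,interpolation=cv2.INTER_CUBIC))
E
```

```text
(no output)
```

View pics/top0_tr.png

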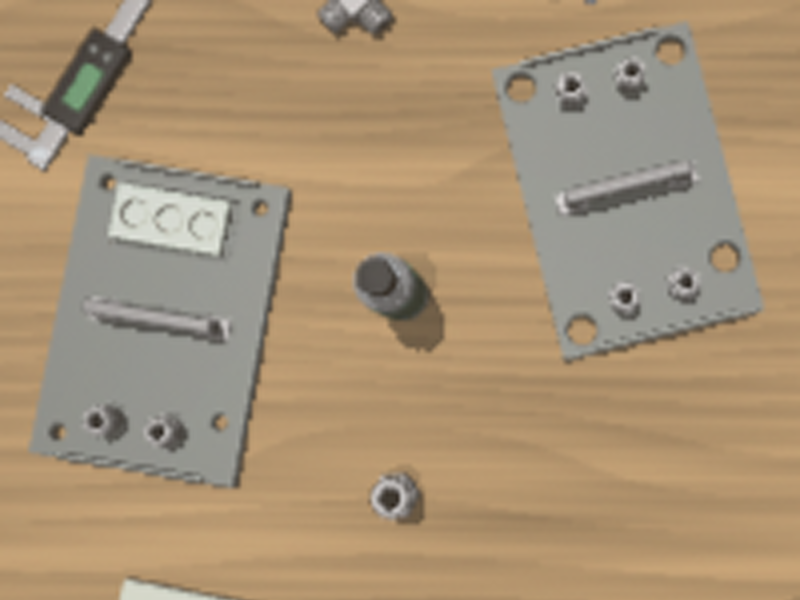

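View pics/top0_rk.png

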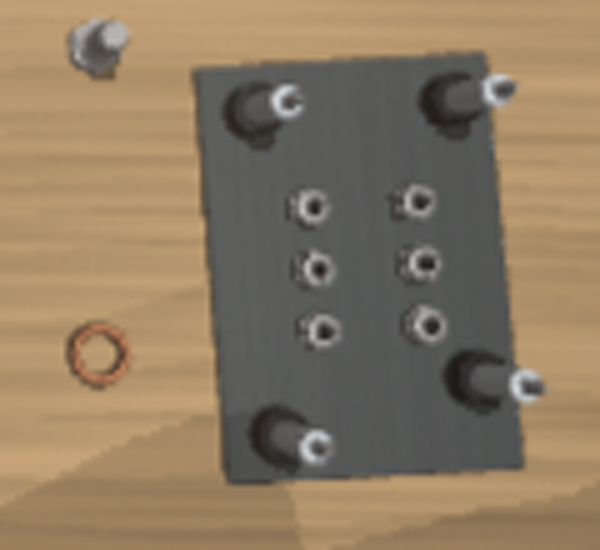

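View pics/side0_rk.png

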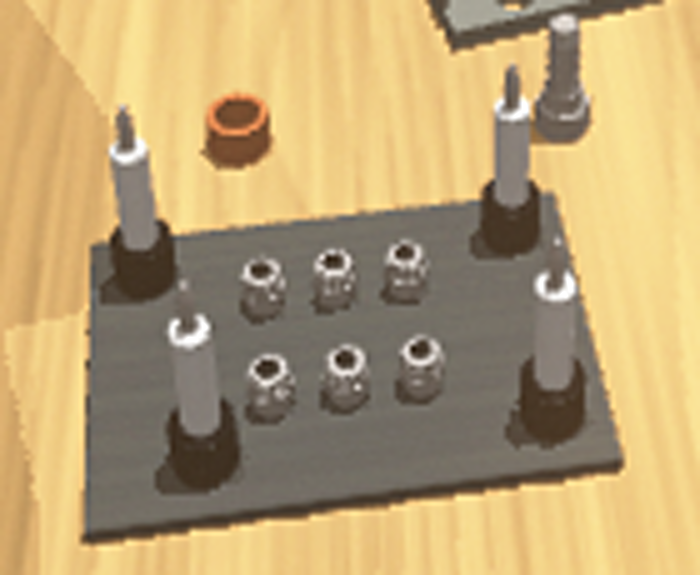

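View pics/side0_tr.png

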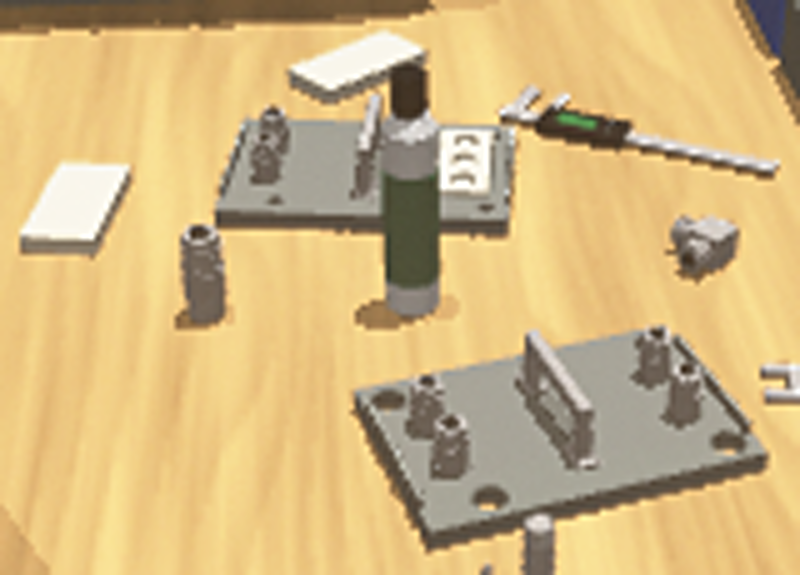

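```bash
cat > h.py <<'E'
import numpy as np, cv2
from scipy.optimize import least_squares
from bench import *
H4=[(92,57),(92,-57),(-92,57),(-66,-57)]
def cam(n):
    c=calibration(n); return np.array(c["K"],float),np.array(c["rvec"],float).reshape(3),np.array(c["tvec"],float).reshape(3)
CAM={n:cam(n) for n in("side","top")}
def proj(n,P):
    K,r,t=CAM[n]; return cv2.projectPoints(np.atleast_2d(np.asarray(P,float)),r,t,K,None)[0].reshape(-1,2)
def body(p,P):
    P=np.atleast_2d(np.asarray(P,float)); a=np.radians(p[2]);c,s=np.cos(a),np.sin(a)
    z=p[3] if len(p)>3 else 0
    return np.c_[p[0]+c*P[:,0]-s*P[:,1],p[1]+s*P[:,0]+c*P[:,1],P[:,2]+z]
def fit(obs,p0,z=0):
    """obs: list of (cam, (x,y,z) local, (u,v))"""
    def res(p):
        q=[*p,z]; return np.concatenate([proj(n,body(q,L))[0]-uv for n,L,uv in obs])
    r=least_squares(res,p0,loss="soft_l1"); return r.x,res(r.x).reshape(-1,2)
def unz(XY,f,o): return ((XY[0]+.5)/f-.5+o[0],(XY[1]+.5)/f-.5+o[1])
E
cat > fit0.py <<'E'
from h import *
tr=lambda X:unz(X,4,(185,140)); tk=lambda X:unz(X,5,(380,190)); sk=lambda X:unz(X,5,(220,240)); st=lambda X:unz(X,5,(225,140))
h=lambda i,z:(*H4[i],z)
low=[("top",h(0,14),tr((520,87))),("top",h(1,14),tr((670,49))),("top",h(2,14),tr((583,330))),("top",h(3,14),tr((725,257))),
("side",h(2,14),st((388,400))),("side",h(3,14),st((490,498))),("side",h(1,14),st((730,440)))]
up=[("top",h(0,14),tr((108,181))),("top",h(1,14),tr((260,207))),("top",h(2,14),tr((57,432))),("top",h(3,14),tr((220,422))),
("side",h(3,14),st((275,200))),("side",h(1,14),st((487,207)))]
rk=[("top",h(0,98),tk((288,100))),("top",h(1,98),tk((495,90))),("top",h(2,98),tk((318,445))),("top",h(3,98),tk((522,385))),
("side",h(2,98),sk((128,150))),("side",h(0,98),sk((512,108))),("side",h(3,98),sk((188,330))),("side",h(1,98),sk((556,285))),
("side",(120,-85,10),sk((622,463))),("side",(120,85,10),sk((550,195))),("side",(-120,85,10),sk((93,245))),
("top",(120,85,10),tk((192,70))),("top",(120,-85,10),tk((485,52))),("top",(-120,-85,10),tk((523,467))),("top",(-120,85,10),tk((228,483)))]
for nm,o,p0 in(("low",low,(450,0,14)),("up",up,(400,330,-11)),("rack",rk,(300,-350,5))):
    p,r=fit(o,p0); print(nm,p.round(2)); print(r.round(1).tolist())
    for c in("top","side"):
        q,_=fit([x for x in o if x[0]==c],p0); print(c,q.round(2))
E
python3 fit0.py
```

```text
low [574.27   2.9   15.32]
[[0.1, -0.2], [0.0, -0.3], [0.1, -0.4], [0.3, -0.6], [-0.5, -0.2], [-0.4, -0.3], [-0.8, -0.1]]
top [573.19   3.32  15.12]
side [575.88   1.67  15.31]
up [474.19 341.32  -8.61]
[[-0.2, 0.0], [0.0, -0.2], [0.3, -0.4], [0.0, -0.3], [-0.4, -0.1], [-0.9, -0.2]]
top [473.56 341.45  -8.78]
side [476.68 339.78  -8.6 ]
rack [ 416.05 -316.78    3.73]
[[0.2, -0.3], [1.1, -0.5], [-0.1, -0.1], [1.2, -0.2], [-0.5, -0.9], [-0.4, -0.7], [-0.3, -0.8], [-0.5, -0.6], [-0.0, -1.0], [0.4, -1.4], [-1.0, -0.9], [1.1, -1.1], [0.8, -0.5], [0.9, 0.1], [0.3, -0.0]]
top [ 415.2  -314.82    3.96]
side [ 416.72 -319.35    3.64]
```

```bash
cat >> h.py <<'E'
import json,os
from scipy.spatial.transform import Rotation as Ro
def Rdown(a):
    a=np.radians(a);c,s=np.cos(a),np.sin(a); return np.array([[0,c,s],[0,s,-c],[-1,0,0]])
def save(p,R): json.dump([list(map(float,p)),np.asarray(R).tolist()],open("cmd.json","w"))
def load(): p,R=json.load(open("cmd.json")); return np.array(p),np.array(R)
def setmeas(sag=0.8):
    s=get_state(); p=np.array(s["eef_pos"],float)+[0,0,sag]; y=np.array(s["tool_rot"])[:,1]; save(p,Rdown(np.degrees(np.arctan2(y[1],y[0]))))
def mv(x,y,z,a):
    p,R=load(); q=R.T@(np.array([x,y,z])-p)/10; w=Ro.from_matrix(R.T@Rdown(a)).as_rotvec(degrees=True)
    q=q.round(2); w=w.round(1); print("ROW",q.tolist(),w.tolist())
    save(p+R@q*10,R@Ro.from_rotvec(w,degrees=True).as_matrix())
E
python3 - <<'E'
from h import *
save([221.24,-584.515,231.319],Rdown(-69.35))
s=get_state();print(np.degrees(np.arctan2(s["tool_rot"][1][1],s["tool_rot"][0][1])))
mv(470,-170,200,-15)
mv(574,3,120,15.3)
E
```

```text
-69.27234647745408
ROW [3.13, -30.02, -37.9] [-54.4, 0.0, 0.0]
ROW [8.0, 5.58, -19.39] [-30.2, 0.0, 0.0]
```

Emit:
{"fn": "carry_out", "kwargs": {
  "plan": [
    [[3.13,-30.02,-37.9,-54.4,0,0,0],[3.13,-30.02,-37.9,-54.4,0,0,0],[3.13,-30.02,-37.9,-54.4,0,0,0],[3.13,-30.02,-37.9,-54.4,0,0,0],[3.13,-30.02,-37.9,-54.4,0,0,0],[3.13,-30.02,-37.9,-54.4,0,0,0],[3.13,-30.02,-37.9,-54.4,0,0,0],[3.13,-30.02,-37.9,-54.4,0,0,0]]
  ]
}}

```text
t: 0.77
eef_pos: [392.4, -297.1, 209.6]
tool_rot: [[-0.0, 0.968, -0.251], [0.0, -0.251, -0.968], [-1.0, -0.0, -0.0]]
force: [0.8, -1.3, -0.5]
grip_width: 85.8
```

```bash
python3 - <<'E'
from h import *
setmeas(); print(load()[0])
mv(573.5,3,150,15.3)
E
```

```text
[ 392.41213593 -297.13487166  210.35133176]
ROW [6.04, 10.0, -33.6] [-29.8, 0.0, 0.0]
```

Emit:
{"fn": "carry_out", "kwargs": {
  "plan": [
    [[6.04,10.0,-33.6,-29.8,0,0,0],[6.04,10.0,-33.6,-29.8,0,0,0],[6.04,10.0,-33.6,-29.8,0,0,0],[6.04,10.0,-33.6,-29.8,0,0,0],[6.04,10.0,-33.6,-29.8,0,0,0],[6.04,10.0,-33.6,-29.8,0,0,0],[6.04,10.0,-33.6,-29.8,0,0,0],[6.04,10.0,-33.6,-29.8,0,0,0]]
  ]
}}

```text
t: 1.43
eef_pos: [563.8, -16.8, 152.6]
tool_rot: [[-0.001, 0.966, 0.258], [-0.0, 0.258, -0.966], [-1.0, -0.001, -0.0]]
force: [1.9, -0.3, 0.3]
grip_width: 85.4
```

Emit:
{"fn": "carry_out", "kwargs": {
  "plan": [
    [[0,0,0,0,0,0,0],[0,0,0,0,0,0,0],[0,0,0,0,0,0,0]]
  ]
}}

```text
t: 1.68
eef_pos: [562.7, -18.7, 152.7]
tool_rot: [[-0.001, 0.966, 0.259], [-0.0, 0.259, -0.966], [-1.0, -0.001, -0.0]]
force: [0.3, 0.1, 0.1]
grip_width: 85.8
```

```bash
python3 - <<'E'
from h import *
setmeas(); print(load()[0], get_state()["t"])
mv(573.5,3,30,15.3)
f=grab_frame("top"); cv2.imwrite("pics/top1.png",cv2.resize(f[100:300,220:480],None,fx=3,fy=3))
f=grab_frame("side"); cv2.imwrite("pics/side1.png",cv2.resize(f[100:300,220:480],None,fx=3,fy=3))
E
```

```text
[562.68325754 -18.72124081 153.498787  ] 1.6833
ROW [12.35, 1.61, -1.82] [-0.3, 0.0, 0.0]
```

View pics/top1.png

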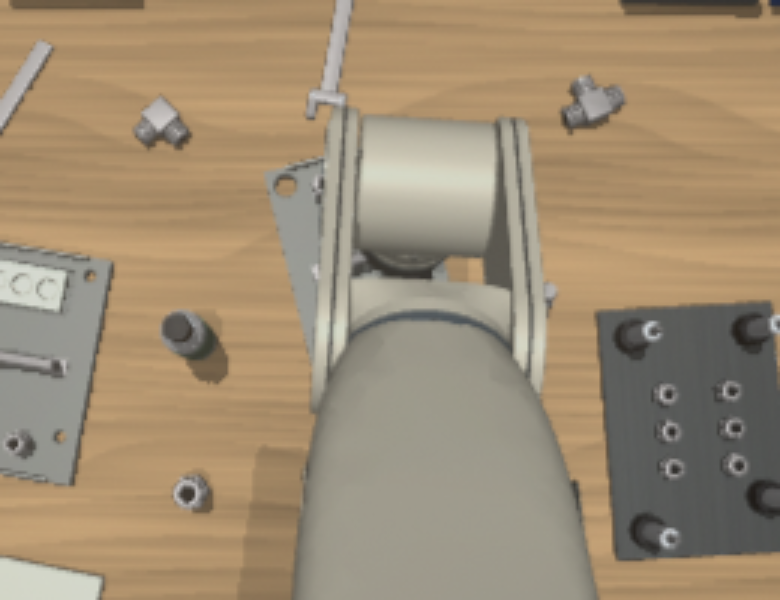

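View pics/side1.png

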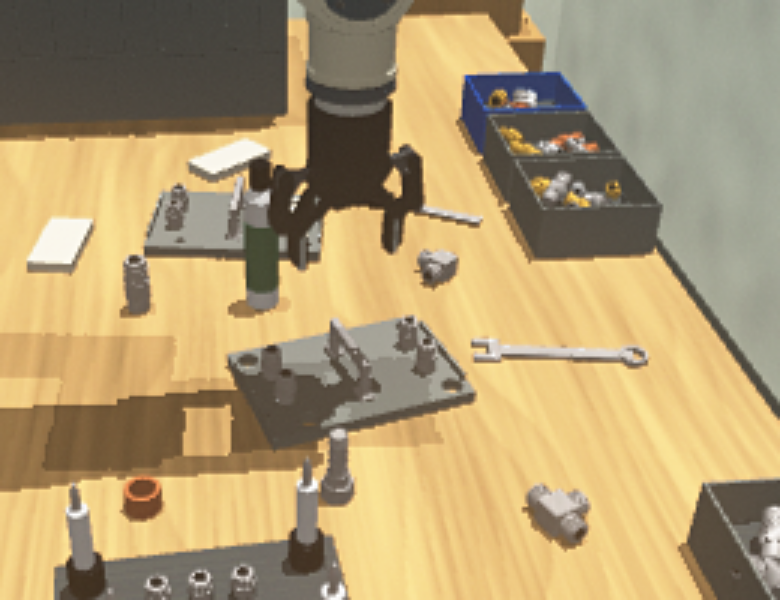

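```bash
python3 - <<'E'
from h import *
s=get_state(); p=np.array(s["eef_pos"]);R=np.array(s["tool_rot"])
for k in(-50,-43,0,43,50): print(k,proj("side",p+R@[-13,k,0]).round(1))
E
```

```text
-50 [[317.4 188.9]]
-43 [[319.7 188.4]]
0 [[333.8 185.8]]
43 [[347.5 183.2]]
50 [[349.7 182.8]]
```

Emit:
{"fn": "carry_out", "kwargs": {
  "plan": [
    [[3,1.61,-1.82,-0.3,0,0,0],[6,1.61,-1.82,-0.3,0,0,0],[8,1.61,-1.82,-0.3,0,0,0],[8,1.61,-1.82,-0.3,0,0,0],[8,1.61,-1.82,-0.3,0,0,0]]
  ]
}}

```text
t: 2.2
eef_pos: [573.2, 1.7, 72.8]
tool_rot: [[-0.002, 0.965, 0.261], [-0.0, 0.261, -0.965], [-1.0, -0.002, -0.001]]
force: [0.8, 0.5, 0.4]
grip_width: 85.4
```

```bash
python3 - <<'E'
from h import *
f=grab_frame("side"); cv2.imwrite("pics/side2.png",cv2.resize(f[120:270,260:420],None,fx=4,fy=4,interpolation=2))
s=get_state(); p=np.array(s["eef_pos"]);R=np.array(s["tool_rot"])
print(p,s["t"])
for k in(-50,-43,0,43,50): print(k,proj("side",p+R@[-13,k,0]).round(1))
E
```

```text
[574.32292767   1.85802259  73.94926784] 2.25
-50 [[320.6 207.6]]
-43 [[322.8 207.1]]
0 [[336.  204.3]]
43 [[348.9 201.6]]
50 [[351.  201.2]]
```

View pics/side2.png

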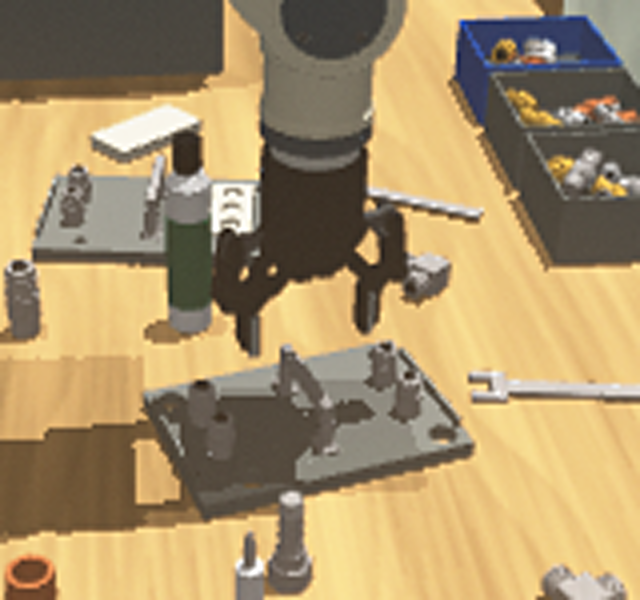

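Emit:
{"fn": "carry_out", "kwargs": {
  "grip_force": 100,
  "plan": [
    [[2.5,0,0,0,0,0,0],[4.4,0,0,0,0,0,0],[4.4,0,0,0,0,0,0],[4.4,0,0,0,0,0,1],[4.4,0,0,0,0,0,1],[4.4,0,0,0,0,0,1],[4.4,0,0,0,0,0,1],[4.4,0,0,0,0,0,1]]
  ]
}}

```text
t: 2.92
eef_pos: [574.9, 2.9, 30.3]
tool_rot: [[0.002, 0.965, 0.263], [-0.0, 0.263, -0.965], [-1.0, 0.002, 0.0]]
force: [0.5, -0.8, 0.6]
grip_width: 25.7
```

Emit:
{"fn": "carry_out", "kwargs": {
  "plan": [
    [[0,0,0,0,0,0,1],[0,0,0,0,0,0,1],[0,0,0,0,0,0,1],[0,0,0,0,0,0,1],[0,0,0,0,0,0,1],[0,0,0,0,0,0,1]]
  ]
}}

```text
t: 3.42
eef_pos: [574.2, 2.9, 30.0]
tool_rot: [[0.0, 0.965, 0.262], [-0.0, 0.262, -0.965], [-1.0, 0.0, 0.0]]
force: [-3.0, -0.3, 6.9]
grip_width: 8.5
```

Emit:
{"fn": "carry_out", "kwargs": {
  "plan": [
    [[-1,0,0,0,0,0,1],[-3,0,0,0,0,0,1],[-6,0,0,0,0,0,1],[-9,0,0,0,0,0,1],[-12,0,0,0,0,0,1],[-14,0,0,0,0,0,1],[-15,0,0,0,0,0,1],[-15,0,0,0,0,0,1]]
  ]
}}

```text
t: 4.08
eef_pos: [575.3, 3.0, 181.5]
tool_rot: [[0.004, 0.965, 0.263], [-0.0, 0.263, -0.965], [-1.0, 0.004, 0.001]]
force: [0.5, 0.1, -4.8]
grip_width: 7.8
```

```bash
python3 - <<'E'
from h import *
f=grab_frame("side"); cv2.imwrite("pics/side3.png",cv2.resize(f[50:270,220:440],None,fx=2.7,fy=2.7,interpolation=2))
setmeas(); print(load()[0],get_state()["force"],get_state()["t"])
mv(416,-317,185,3.73)
E
```

```text
[574.2740623    2.97313439 180.44122382] [ 0.20447961  0.07464212 -5.78824698] 4.1333
ROW [-0.46, -23.68, 26.71] [11.5, 0.0, 0.0]
```

View pics/side3.png

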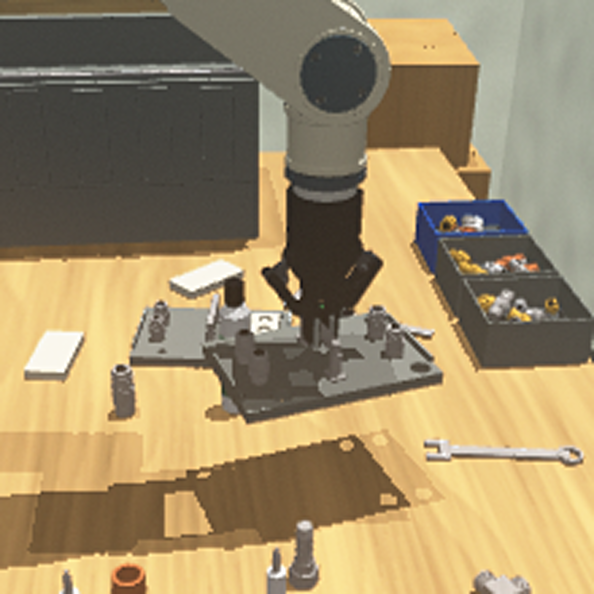

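Emit:
{"fn": "carry_out", "kwargs": {
  "plan": [
    [[0,-0.7,0.8,0.3,0,0,1],[-0.1,-2.4,2.7,1.2,0,0,1],[-0.15,-4.7,5.3,2.3,0,0,1],[-0.2,-7.1,8,3.5,0,0,1],[-0.25,-9.5,10.7,4.6,0,0,1],[-0.3,-11.8,13.4,5.8,0,0,1],[-0.3,-13.6,15.3,6.6,0,0,1],[-0.3,-14.4,16.2,7,0,0,1]]
  ]
}}

```text
t: 4.8
eef_pos: [474.4, -193.4, 180.1]
tool_rot: [[-0.005, 0.99, 0.14], [0.001, 0.14, -0.99], [-1.0, -0.004, -0.002]]
force: [-0.6, -1.0, -5.5]
grip_width: 8.0
```

```bash
python3 - <<'E'
from h import *
setmeas(); print(load()[0],get_state()["t"])
mv(416,-317,183,3.73)
E
```

```text
[ 474.3985308  -193.43987107  180.92295438] 4.8
ROW [-0.21, -7.51, 11.42] [4.3, 0.0, 0.0]
```

Emit:
{"fn": "carry_out", "kwargs": {
  "plan": [
    [[0,-1,1.5,0.6,0,0,1],[-0.1,-2.5,3.8,1.4,0,0,1],[-0.2,-4.2,6.4,2.4,0,0,1],[-0.2,-5.7,8.7,3.2,0,0,1],[-0.2,-7,10.6,3.9,0,0,1],[-0.2,-7.5,11.4,4.3,0,0,1],[-0.2,-7.5,11.4,4.3,0,0,1],[-0.2,-7.5,11.4,4.3,0,0,1]]
  ]
}}

```text
t: 5.47
eef_pos: [419.3, -314.3, 183.0]
tool_rot: [[-0.002, 0.998, 0.067], [0.002, 0.067, -0.998], [-1.0, -0.002, -0.002]]
force: [-0.2, -0.2, -3.4]
grip_width: 8.3
```

```bash
python3 - <<'E'
from h import *
for n in("side","top"):
    f=grab_frame(n); cv2.imwrite(f"pics/{n}4_raw.png",f)
    o=(200,170) if n=="side" else (360,160)
    cv2.imwrite(f"pics/{n}4.png",cv2.resize(f[o[1]:o[1]+190,o[0]:o[0]+190] if n=="side" else f[o[1]:o[1]+150,o[0]:o[0]+190],None,fx=4 if n=="top" else 3,fy=4 if n=="top" else 3,interpolation=2))
setmeas(); s=get_state();y=np.array(s["tool_rot"]);print(load()[0],y[:,1],s["t"],s["force"])
E
```

```text
[ 419.89078437 -313.64197733  184.25977177] [ 9.97597582e-01  6.92682361e-02 -9.88348166e-04] 5.5667 [ 0.02633797 -0.17535312 -5.50493524]
```

View pics/side4.png

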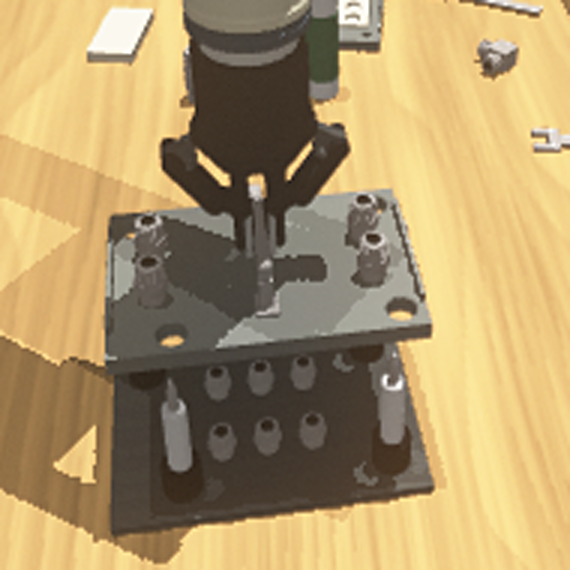

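View pics/top4.png

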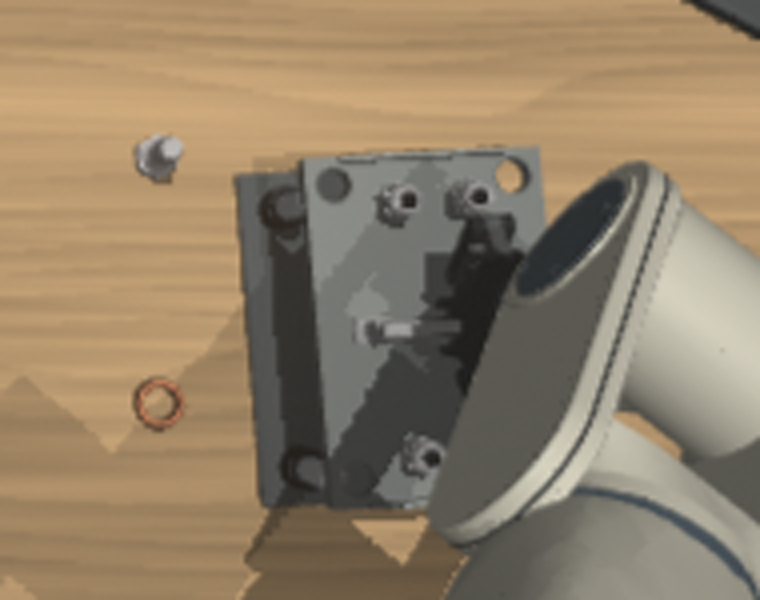

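```bash
cat > fit4.py <<'E'
from h import *
S=lambda X:unz(X,3,(200,170)); T=lambda X:unz(X,4,(360,160))
h=lambda i,z:(*H4[i],z)
o=[("side",h(3,14),S((173,336))),("side",h(1,14),S((402,308))),
("side",(-78,22,48),S((149,220))),("side",(-78,-22,48),S((150,264))),("side",(78,22,48),S((363,202))),("side",(78,-22,48),S((375,240))),
("top",h(0,14),T((333,185))),("top",h(1,14),T((512,175))),("top",(78,22,48),T((407,200))),("top",(78,-22,48),T((480,196))),("top",(-78,22,48),T((432,457)))]
z=153.3
for c in(("top",),("side",),("top","side")):
    q,r=fit([x for x in o if x[0] in c],(417,-317,3.7),z); print(c,q.round(2),r.round(1).tolist())
E
python3 fit4.py
```

```text
('top',) [ 419.94 -312.9     4.11] [[-0.0, -0.0], [0.2, -0.1], [0.1, -0.0], [-0.2, -0.1], [-0.1, 0.3]]
('side',) [ 422.3  -316.9     3.89] [[-0.2, -0.4], [0.4, 0.2], [-0.2, 0.8], [-0.4, -0.1], [0.5, -0.4], [-0.0, -0.0]]
('top', 'side') [ 421.37 -314.72    4.54] [[-0.3, -0.9], [0.0, -1.0], [-0.7, 0.4], [-0.6, -0.5], [-0.2, -1.3], [-0.5, -1.0], [0.4, -0.4], [0.6, -0.8], [0.6, -0.5], [0.3, -0.7], [0.9, -0.3]]
```

```bash
python3 - <<'E'
from h import *
t=cv2.imread("pics/top0.png"); s=cv2.imread("pics/side0.png")
rows=[]
for im,n,p in((t,"top",(415.2,-314.8,3.96)),(s,"side",(416.7,-319.3,3.64))):
    tl=[]
    for x,y in H4:
        u=np.round(proj(n,body(p,(x,y,98)))[0]).astype(int)
        c=im[u[1]-10:u[1]+10,u[0]-10:u[0]+10]; k=cv2.resize(c,None,fx=10,fy=10,interpolation=cv2.INTER_CUBIC)
        for z,d in((98,18),(98,8),(124,3),(38,30)):
            a=np.linspace(0,2*np.pi,40); P=np.c_[x+d/2*np.cos(a),y+d/2*np.sin(a),0*a+z]
            q=(proj(n,body(p,P))-(u-10)+.5)*10-.5
            cv2.polylines(k,[np.round(q).astype(int)],True,{18:(0,0,255),8:(0,255,0),3:(255,0,0),30:(0,255,255)}[d],1)
        tl.append(k)
    rows.append(np.hstack(tl))
cv2.imwrite("pics/posts0.png",np.vstack(rows))
E
```

```text
(no output)
```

View pics/posts0.png

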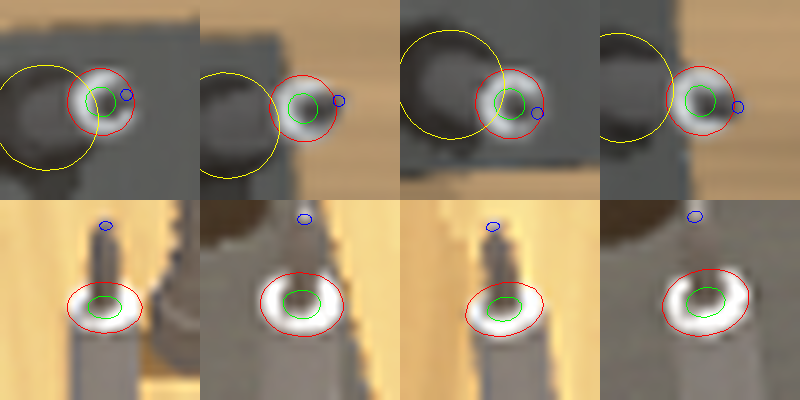

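```bash
cat > ov.py <<'E'
from h import *
def ov(img,n,p,feats,out,half=12,f=8):
    """feats: list of (centre xyz, [(z,d),...])"""
    tl=[]
    for (x,y,zc),cs in feats:
        u=np.round(proj(n,body(p,(x,y,zc)))[0]).astype(int)
        c=img[u[1]-half:u[1]+half,u[0]-half:u[0]+half]; k=cv2.resize(c,None,fx=f,fy=f,interpolation=cv2.INTER_CUBIC)
        for (z,d),col in zip(cs,[(0,0,255),(0,255,0),(255,0,0)]):
            a=np.linspace(0,2*np.pi,40); P=np.c_[x+d/2*np.cos(a),y+d/2*np.sin(a),0*a+z]
            q=(proj(n,body(p,P))-(u-half)+.5)*f-.5
            cv2.polylines(k,[np.round(q).astype(int)],True,col,1)
        tl.append(k)
    return np.hstack(tl)
E
python3 - <<'E'
from ov import *
s=cv2.imread("pics/side4_raw.png");t=cv2.imread("pics/top4_raw.png")
h=lambda i,z:(*H4[i],z)
a=ov(s,"side",(422.3,-316.9,3.89,153.3),[(h(3,14),[(14,21.5)]),(h(1,14),[(14,21.5)]),((78,-22,48),[(48,22)]),((-78,-22,48),[(48,22)])],None)
b=ov(t,"top",(419.94,-312.9,4.11,153.3),[(h(0,14),[(14,21.5)]),(h(1,14),[(14,21.5)]),((78,22,48),[(48,22)]),((-78,22,48),[(48,22)])],None)
cv2.imwrite("pics/ov4.png",np.vstack([a,b]))
E
```

```text
(no output)
```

View pics/ov4.png

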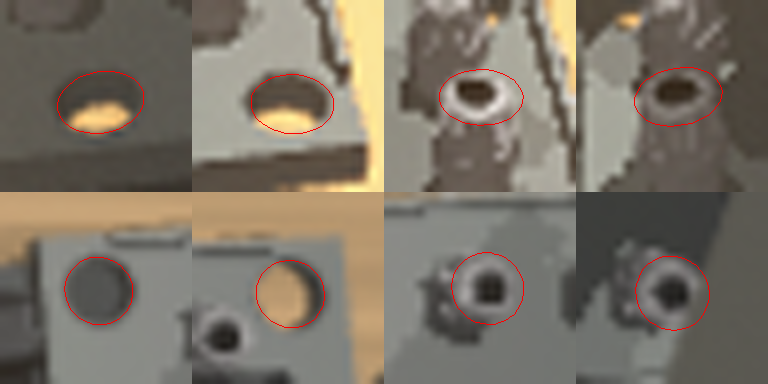

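Emit:
{"fn": "carry_out", "kwargs": {
  "plan": [
    [[0.2,-0.2,0.1,0.2,0,0,1],[0.8,-0.49,0.17,0.2,0,0,1],[1.6,-0.49,0.17,0.2,0,0,1],[2.2,-0.49,0.17,0.2,0,0,1],[2.5,-0.49,0.17,0.2,0,0,1],[2.5,-0.49,0.17,0.2,0,0,1],[2.5,-0.49,0.17,0.2,0,0,1]]
  ]
}}

```text
t: 6.15
eef_pos: [415.1, -316.6, 158.8]
tool_rot: [[-0.001, 0.998, 0.065], [0.0, 0.065, -0.998], [-1.0, -0.001, -0.0]]
force: [-0.4, -0.1, -4.9]
grip_width: 7.9
```

```bash
python3 - <<'E'
from ov import *
s=grab_frame("side");t=grab_frame("top")
st=get_state();print(st["eef_pos"],st["force"],st["t"])
z=st["eef_pos"][2]-30
h=lambda i,z:(*H4[i],z)
fs=[(h(3,14),[(14,21.5)]),(h(1,14),[(14,21.5)]),((78,-22,48),[(48,22)]),((-78,-22,48),[(48,22)])]
ft=[(h(0,14),[(14,21.5)]),(h(1,14),[(14,21.5)]),((78,22,48),[(48,22)]),((-78,22,48),[(48,22)])]
a=ov(s,"side",(416.6,-319.3,3.7,z),fs,None)
b=ov(t,"top",(415.2,-314.8,3.9,z),ft,None)
cv2.imwrite("pics/ov5.png",np.vstack([a,b]))
cv2.imwrite("pics/side5.png",cv2.resize(s[190:350,200:400],None,fx=4,fy=3.7,interpolation=2)[:600])
E
```

```text
[ 415.37724481 -316.92452624  159.32239051] [ 0.57698863 -0.08527511 -4.93511157] 6.25
```

View pics/ov5.png

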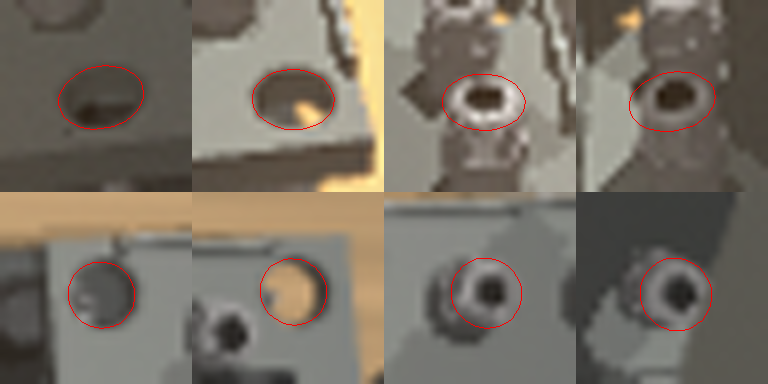

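View pics/side5.png

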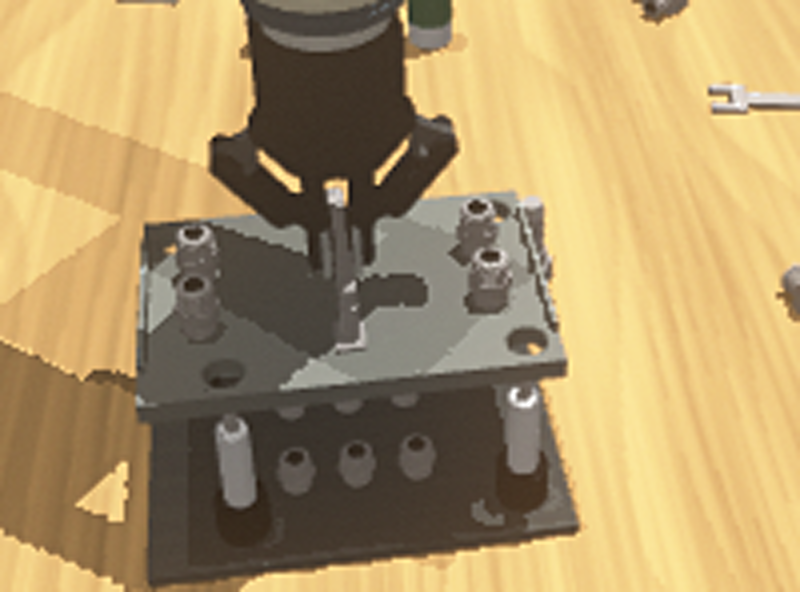

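Emit:
{"fn": "carry_out", "kwargs": {
  "plan": [
    [[0.4,0,0,0,0,0,1],[1.2,0,-0.03,0,0,0,1],[2.0,0,-0.03,0,0,0,1],[2.6,0,-0.03,0,0,0,1],[3.0,0,-0.03,0,0,0,1],[3.3,0,-0.03,0,0,0,1],[3.5,0,-0.03,0,0,0,1],[3.6,0,-0.03,0,0,0,1]]
  ]
}}

```text
t: 6.92
eef_pos: [415.1, -316.5, 122.8]
tool_rot: [[-0.0, 0.998, 0.065], [0.0, 0.065, -0.998], [-1.0, -0.0, -0.0]]
force: [-0.2, 0.5, -5.2]
grip_width: 8.1
```

Emit:
{"fn": "carry_out", "kwargs": {
  "plan": [
    [[0.5,0,0,0,0,0,1],[1.5,0,0,0,0,0,1],[2.5,0,0,0,0,0,1],[3.5,0,0,0,0,0,1],[4.3,0,0,0,0,0,1],[4.8,0,0,0,0,0,1],[5.1,0,0,0,0,0,1],[5.1,0,0,0,0,0,1]]
  ]
}}

```text
t: 7.58
eef_pos: [414.8, -316.2, 71.3]
tool_rot: [[-0.001, 0.998, 0.065], [0.001, 0.065, -0.998], [-1.0, -0.001, -0.001]]
force: [-0.8, 0.4, -4.7]
grip_width: 8.1
```

Tray is at about z = 41; seat it gently and watch the force.

Emit:
{"fn": "carry_out", "kwargs": {
  "plan": [
    [[0.1,0,0,0,0,0,1],[0.2,0,0,0,0,0,1],[0.3,0,0,0,0,0,1],[0.35,0,0,0,0,0,1],[0.4,0,0,0,0,0,1],[0.4,0,0,0,0,0,1]]
  ]
}}

```text
t: 8.08
eef_pos: [415.2, -316.5, 68.3]
tool_rot: [[0.0, 0.998, 0.065], [-0.0, 0.065, -0.998], [-1.0, 0.0, 0.0]]
force: [-0.3, 0.6, -5.0]
grip_width: 7.7
```

Emit:
{"fn": "carry_out", "kwargs": {
  "plan": [
    [[0.05,0,0,0,0,0,1],[0.1,0,0,0,0,0,1],[0.15,0,0,0,0,0,1],[0.15,0,0,0,0,0,1]]
  ]
}}

```text
t: 8.42
eef_pos: [415.3, -316.6, 68.0]
tool_rot: [[0.0, 0.998, 0.065], [-0.0, 0.065, -0.998], [-1.0, 0.0, 0.0]]
force: [-3.9, 3.0, 10.5]
grip_width: 8.0
```

Emit:
{"fn": "carry_out", "kwargs": {
  "plan": [
    [[0,0,0,0,0,0,0.5],[0,0,0,0,0,0,0.5],[0,0,0,0,0,0,0.5],[0,0,0,0,0,0,0.5],[-1,0,0,0,0,0,0.5],[-3.5,0,0,0,0,0,0.5],[-7,0,0,0,0,0,0.3],[-11,0,0,0,0,0,0]]
  ]
}}

```text
t: 9.08
eef_pos: [414.1, -315.6, 177.1]
tool_rot: [[-0.003, 0.998, 0.065], [0.002, 0.065, -0.998], [-1.0, -0.003, -0.003]]
force: [0.7, -1.1, -0.3]
grip_width: 65.6
```

```bash
python3 - <<'E'
from h import *
s=grab_frame("side")
cv2.imwrite("pics/side6.png",cv2.resize(s[190:350,200:400],None,fx=4,fy=3.7,interpolation=2)[:600])
setmeas(); print(load()[0],get_state()["t"],get_state()["grip_width"])
mv(460,-20,260,-3)
mv(474.2,341,150,-8.7)
E
```

```text
[ 417.99878291 -318.75641472  186.19648252] 9.1333 72.48469653368585
ROW [-7.38, 6.14, -29.54] [6.7, 0.0, 0.0]
ROW [11.0, -0.46, -36.12] [5.7, 0.0, 0.0]
```

View pics/side6.png

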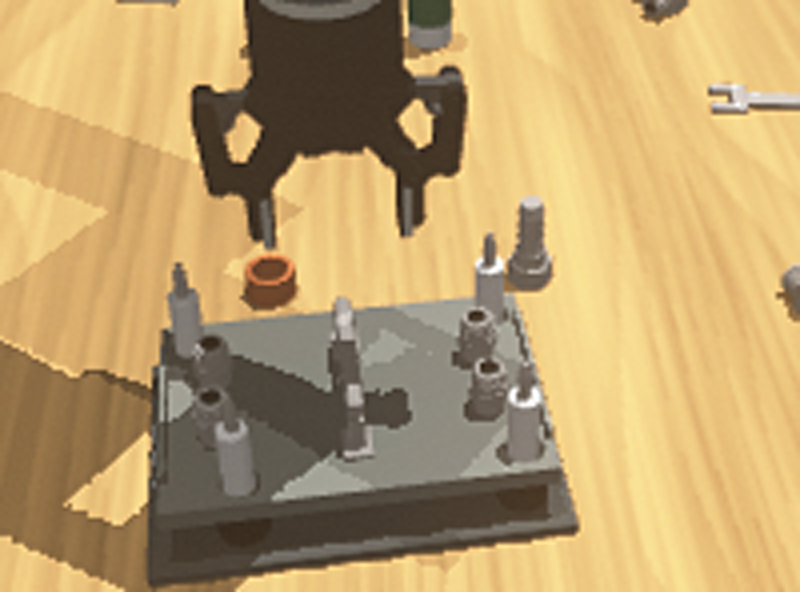

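Emit:
{"fn": "carry_out", "kwargs": {
  "plan": [
    [[-7.4,6.1,-29.5,6.7,0,0,0],[-7.4,6.1,-29.5,6.7,0,0,0],[-7.4,6.1,-29.5,6.7,0,0,0],[-7.4,6.1,-29.5,6.7,0,0,0],[-7.4,6.1,-29.5,6.7,0,0,0],[-7.4,6.1,-29.5,6.7,0,0,0],[-7.4,6.1,-29.5,6.7,0,0,0],[-7.4,6.1,-29.5,6.7,0,0,0]]
  ]
}}

```text
t: 9.8
eef_pos: [457.5, -14.7, 252.6]
tool_rot: [[0.003, 0.999, -0.05], [0.001, -0.05, -0.999], [-1.0, 0.003, -0.001]]
force: [0.8, 0.1, 0.1]
grip_width: 85.5
```

```bash
python3 - <<'E'
from h import *
setmeas(); print(load()[0],get_state()["t"])
mv(474.2,341,240,-8.7)
K,r,t=CAM["top"]
def back(n,uv,z):
    K,r,t=CAM[n];R=cv2.Rodrigues(r)[0];d=R.T@np.linalg.inv(K)@[*uv,1];c=-R.T@t;return c+d*(z-c[2])/d[2]
print("can",back("top",(279.5,209.5),180))
E
```

```text
[457.51442336 -14.68044862 253.4021405 ] 9.8
ROW [1.34, -0.11, -35.61] [5.8, 0.0, 0.0]
can [491.91736133 163.06016009 180.        ]
```

Emit:
{"fn": "carry_out", "kwargs": {
  "plan": [
    [[0,0,-4,1,0,0,0],[0,0,-8,2,0,0,0],[0,0,-16,3,0,0,0],[0,0,-24,4,0,0,0],[1.3,-0.1,-35.6,5.8,0,0,0],[1.3,-0.1,-35.6,5.8,0,0,0],[1.3,-0.1,-35.6,5.8,0,0,0],[1.3,-0.1,-35.6,5.8,0,0,0]]
  ]
}}

```text
t: 10.47
eef_pos: [472.7, 313.2, 240.0]
tool_rot: [[0.001, 0.988, -0.152], [0.0, -0.152, -0.988], [-1.0, 0.001, -0.0]]
force: [1.7, -0.8, 1.4]
grip_width: 85.2
```

```bash
python3 - <<'E'
from h import *
setmeas(); print(load()[0],get_state()["t"])
mv(474.2,341,90,-8.7)
E
```

```text
[472.69339585 313.23423234 240.76614804] 10.4667
ROW [15.08, -0.27, -2.77] [-0.1, 0.0, 0.0]
```

Emit:
{"fn": "carry_out", "kwargs": {
  "plan": [
    [[2,0,-2.7,0,0,0,0],[5,-0.2,-2.7,0,0,0,0],[9,-0.2,-2.7,0,0,0,0],[12,-0.2,-2.7,0,0,0,0],[14,-0.2,-2.7,0,0,0,0],[15,-0.2,-2.7,0,0,0,0],[15,-0.2,-2.7,0,0,0,0]]
  ]
}}

```text
t: 11.05
eef_pos: [474.0, 337.3, 87.6]
tool_rot: [[-0.003, 0.988, -0.152], [-0.002, -0.152, -0.988], [-1.0, -0.003, 0.003]]
force: [1.1, -0.8, 0.5]
grip_width: 85.1
```

```bash
python3 - <<'E'
from h import *
f=grab_frame("side"); cv2.imwrite("pics/side7.png",cv2.resize(f[90:210,230:390],None,fx=5,fy=5,interpolation=2))
f=grab_frame("top"); cv2.imwrite("pics/top7.png",cv2.resize(f[150:290,160:330],None,fx=4,fy=4,interpolation=2))
setmeas(); print(load()[0],get_state()["t"])
mv(474.2,341,30,-8.7)
E
```

```text
[475.79543304 338.40660169  91.20011809] 11.15
ROW [6.12, -0.2, -0.23] [-0.1, 0.0, 0.0]
```

View pics/side7.png

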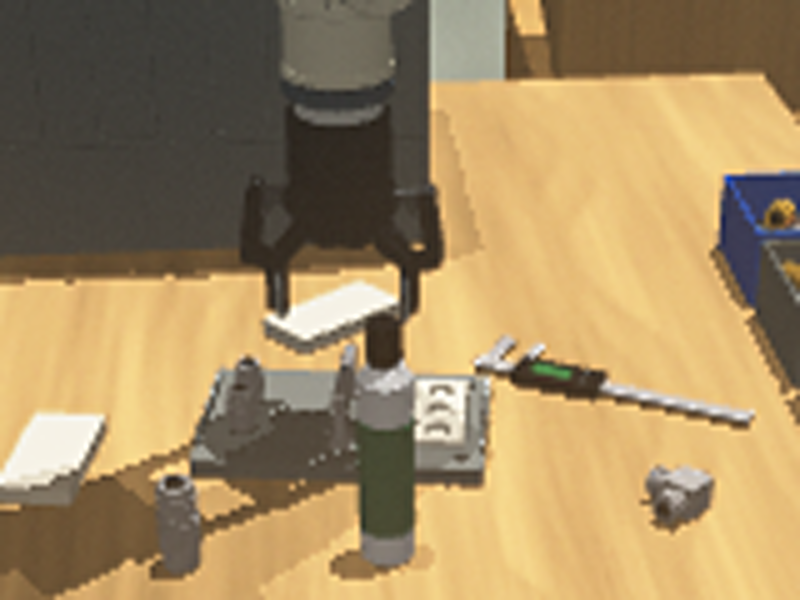

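View pics/top7.png

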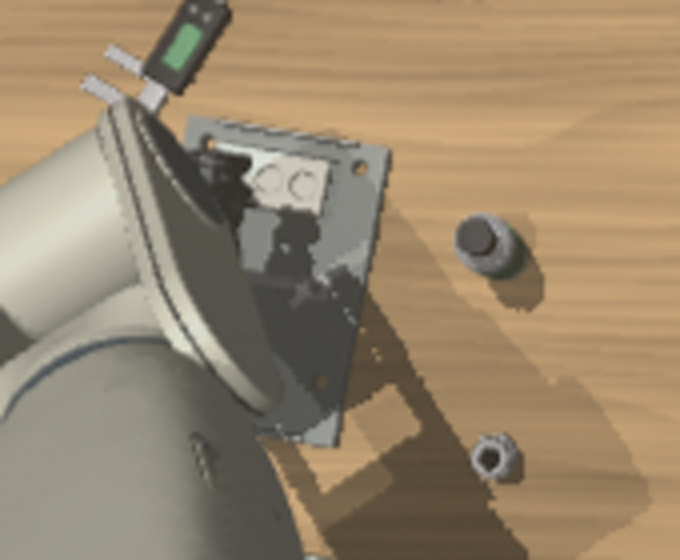

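Emit:
{"fn": "carry_out", "kwargs": {
  "grip_force": 100,
  "plan": [
    [[2,-0.1,-0.2,0,0,0,0],[4.5,-0.1,-0.2,0,0,0,0],[6.1,-0.1,-0.2,0,0,0,0],[6.1,-0.1,-0.2,0,0,0,0.5],[6.1,-0.1,-0.2,0,0,0,1],[6.1,-0.1,-0.2,0,0,0,1],[6.1,-0.1,-0.2,0,0,0,1],[6.1,-0.1,-0.2,0,0,0,1]]
  ]
}}

```text
t: 11.82
eef_pos: [475.5, 340.8, 30.1]
tool_rot: [[0.002, 0.988, -0.153], [0.002, -0.153, -0.988], [-1.0, 0.002, -0.002]]
force: [-0.7, -0.9, -0.8]
grip_width: 25.6
```

Emit:
{"fn": "carry_out", "kwargs": {
  "plan": [
    [[0,0,0,0,0,0,1],[0,0,0,0,0,0,1],[0,0,0,0,0,0,1],[0,0,0,0,0,0,1],[0,0,0,0,0,0,1],[0,0,0,0,0,0,1]]
  ]
}}

```text
t: 12.32
eef_pos: [474.7, 340.6, 29.8]
tool_rot: [[0.001, 0.988, -0.153], [0.001, -0.153, -0.988], [-1.0, 0.001, -0.001]]
force: [-3.0, -0.6, 9.4]
grip_width: 8.2
```

Emit:
{"fn": "carry_out", "kwargs": {
  "plan": [
    [[-0.5,0,0,0,0,0,1],[-1.8,0,0,0,0,0,1],[-4,0,0,0,0,0,1],[-7,0,0,0,0,0,1],[-10,0,0,0,0,0,1],[-13,0,0,0,0,0,1],[-15,0,0,0,0,0,1],[-16,0,0,0,0,0,1]]
  ]
}}

```text
t: 12.98
eef_pos: [475.5, 340.8, 192.2]
tool_rot: [[0.004, 0.988, -0.152], [0.002, -0.152, -0.988], [-1.0, 0.003, -0.003]]
force: [0.7, 0.3, -5.5]
grip_width: 8.1
```

Emit:
{"fn": "carry_out", "kwargs": {
  "plan": [
    [[-1,0,0,0,0,0,1],[-2.5,0,0,0,0,0,1],[-4,0,0,0,0,0,1],[-5,0,0,0,0,0,1],[-5,0,0,0,0,0,1]]
  ]
}}

```text
t: 13.4
eef_pos: [475.1, 340.5, 239.8]
tool_rot: [[0.002, 0.988, -0.153], [0.001, -0.153, -0.988], [-1.0, 0.001, -0.001]]
force: [-0.3, 0.4, -6.0]
grip_width: 8.6
```

```bash
python3 - <<'E'
from h import *
f=grab_frame("side"); cv2.imwrite("pics/side8.png",cv2.resize(f[50:200,230:390],None,fx=4,fy=4,interpolation=2))
setmeas(); print(load()[0],get_state()["t"],get_state()["force"])
mv(470,0,240,-2)
E
```

```text
[474.6361229  340.23774403 239.46693107] 13.45 [-0.38074807 -0.19447599 -5.9758884 ]
ROW [-0.05, 4.73, 33.7] [-6.8, 0.0, 0.0]
```

View pics/side8.png

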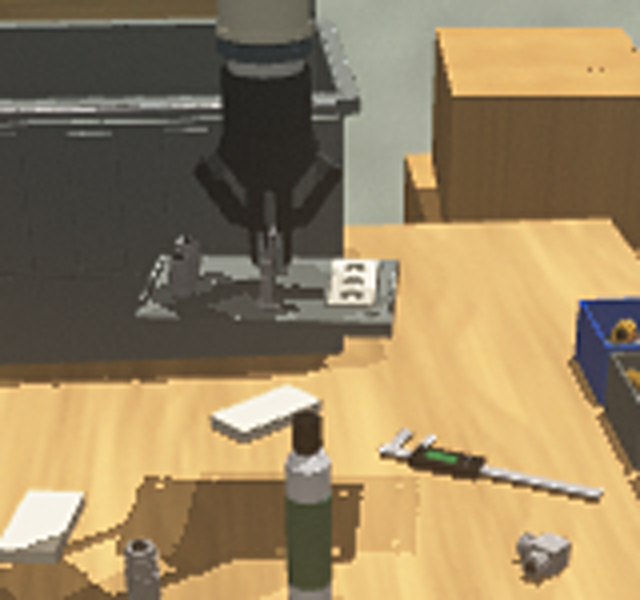

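Emit:
{"fn": "carry_out", "kwargs": {
  "plan": [
    [[0,0.1,0.5,-0.1,0,0,1],[0,0.2,1.6,-0.3,0,0,1],[0,0.5,3.4,-0.7,0,0,1],[0,0.8,5.8,-1.2,0,0,1],[0,1.2,8.6,-1.7,0,0,1],[0,1.6,11.5,-2.3,0,0,1],[0,2.0,14.4,-2.9,0,0,1],[0,2.4,17.3,-3.5,0,0,1]]
  ]
}}

```text
t: 14.12
eef_pos: [470.6, 163.2, 237.4]
tool_rot: [[-0.002, 0.996, -0.091], [-0.001, -0.091, -0.996], [-1.0, -0.002, 0.001]]
force: [-0.4, 0.2, -5.1]
grip_width: 8.2
```

```bash
python3 - <<'E'
from h import *
setmeas(); print(load()[0],get_state()["t"],get_state()["force"])
mv(440,-160,235,0.5)
E
```

```text
[470.56149464 163.24003284 238.20433331] 14.1167 [-0.42362159  0.22241871 -5.09015018]
ROW [0.32, -0.1, 32.47] [-5.7, 0.0, 0.0]
```

Emit:
{"fn": "carry_out", "kwargs": {
  "plan": [
    [[0,0,3.0,-0.6,0,0,1],[0,0,6.2,-1.1,0,0,1],[0.1,0,9.4,-1.7,0,0,1],[0.1,0,12.6,-2.2,0,0,1],[0.1,0,15.8,-2.8,0,0,1],[0.2,0,19.0,-3.4,0,0,1],[0.2,0,22.2,-4,0,0,1],[0.2,0,25.2,-4.6,0,0,1]]
  ]
}}

```text
t: 14.78
eef_pos: [446.9, -87.4, 235.6]
tool_rot: [[-0.002, 1.0, -0.011], [0.0, -0.011, -1.0], [-1.0, -0.002, -0.0]]
force: [0.6, 0.3, -5.5]
grip_width: 8.3
```

```bash
python3 - <<'E'
from h import *
setmeas(); print(load()[0],get_state()["t"],get_state()["force"])
mv(415.2,-316.5,215,3.73)
E
```

```text
[446.87401898 -87.41404699 236.41323584] 14.7833 [ 0.59843146  0.33924016 -5.45168044]
ROW [2.14, -2.91, 22.94] [-4.4, 0.0, 0.0]
```

Emit:
{"fn": "carry_out", "kwargs": {
  "plan": [
    [[0.2,-0.4,3.0,-0.6,0,0,1],[0.5,-0.8,6.3,-1.2,0,0,1],[0.8,-1.2,9.6,-1.8,0,0,1],[1.1,-1.6,12.9,-2.5,0,0,1],[1.4,-2.0,16.0,-3.1,0,0,1],[1.7,-2.4,18.8,-3.6,0,0,1],[2,-2.7,21,-4,0,0,1],[2.1,-2.9,22.3,-4.3,0,0,1]]
  ]
}}

```text
t: 15.45
eef_pos: [415.1, -310.3, 214.1]
tool_rot: [[-0.002, 0.998, 0.062], [0.001, 0.062, -0.998], [-1.0, -0.002, -0.001]]
force: [0.0, 0.4, -5.1]
grip_width: 8.0
```

Emit:
{"fn": "carry_out", "kwargs": {
  "plan": [
    [[0.3,0,0.3,0,0,0,1],[0.8,0,0.4,0,0,0,1],[1.5,0,0.4,0,0,0,1],[2,0,0.4,0,0,0,1],[2.3,0,0.4,0,0,0,1],[2.3,0,0.4,0,0,0,1]]
  ]
}}

```text
t: 15.95
eef_pos: [416.9, -310.8, 191.4]
tool_rot: [[-0.002, 0.998, 0.064], [0.001, 0.064, -0.998], [-1.0, -0.002, -0.001]]
force: [-0.2, -0.7, -5.5]
grip_width: 8.0
```

```bash
python3 - <<'E'
from h import *
for n in("side","top"):
    f=grab_frame(n); cv2.imwrite(f"pics/{n}9_raw.png",f)
    o=(200,150) if n=="side" else (360,150)
    cv2.imwrite(f"pics/{n}9.png",cv2.resize(f[o[1]:o[1]+(200 if n=="side" else 150),o[0]:o[0]+190],None,fx=4 if n=="top" else 3,fy=4 if n=="top" else 3,interpolation=2))
setmeas(); s=get_state();y=np.array(s["tool_rot"]);print(load()[0],np.degrees(np.arctan2(y[1,1],y[0,1])),s["t"],s["force"],s["eef_pos"])
E
```

```text
[ 417.49764338 -311.45596948  193.14862236] 3.684813825700454 16.05 [ 1.30204838 -0.11813199 -4.54213943] [ 417.49764338 -311.45596948  192.34862236]
```

View pics/side9.png

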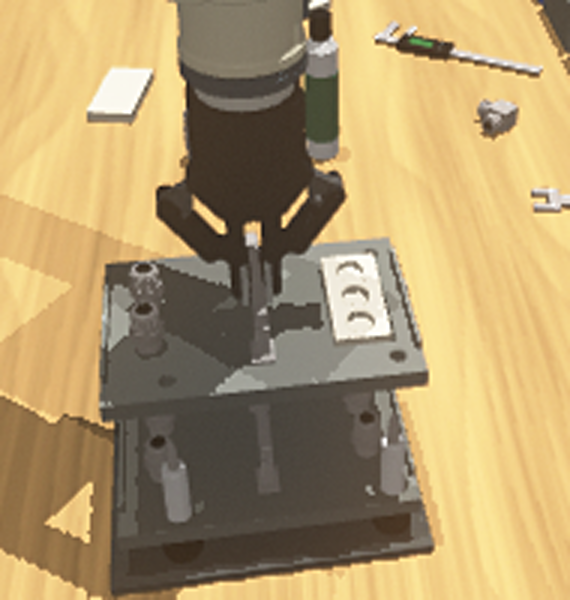

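View pics/top9.png

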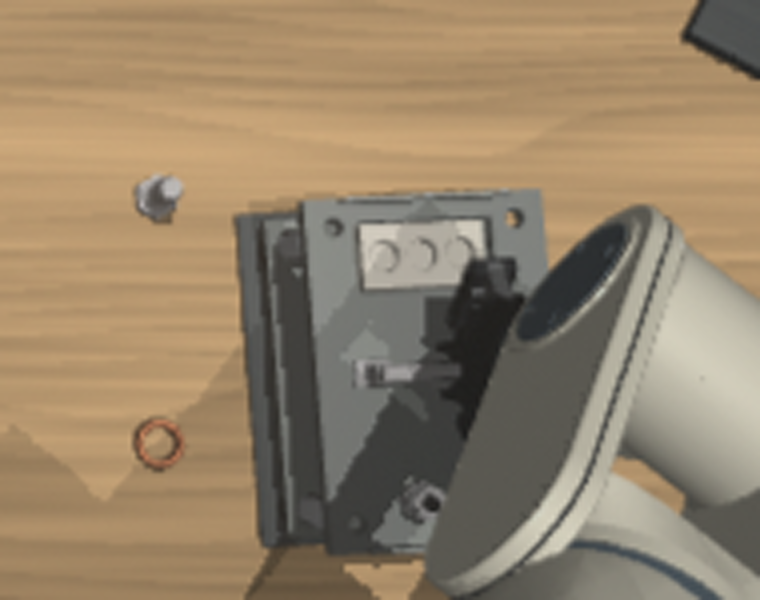

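```bash
python3 - <<'E'
from ov import *
S=lambda X:unz(X,3,(200,150)); T=lambda X:unz(X,4,(360,150))
h=lambda i,z:(*H4[i],z)
o=[("side",h(3,14),S((168,381))),("side",h(1,14),S((398,356))),("side",(-78,22,48),S((145,270))),("side",(-78,-22,48),S((146,312))),
("top",h(0,14),T((335,227))),("top",h(1,14),T((515,217))),("top",h(2,14),T((355,522))),("top",(-78,22,48),T((431,501)))]
z=162; P={}
for c in("top","side"):
    q,r=fit([x for x in o if x[0]==c],(417,-317,3.7),z); print(c,q.round(2),r.round(1).tolist()); P[c]=[*q,z]
s=cv2.imread("pics/side9_raw.png");t=cv2.imread("pics/top9_raw.png")
a=ov(s,"side",P["side"],[(h(3,14),[(14,11)]),(h(1,14),[(14,11)]),((-78,22,48),[(48,22)]),((-78,-22,48),[(48,22)])],None)
b=ov(t,"top",P["top"],[(h(0,14),[(14,11)]),(h(1,14),[(14,11)]),(h(2,14),[(14,11)]),((-78,22,48),[(48,22)])],None)
cv2.imwrite("pics/ov9.png",np.vstack([a,b]))
E
```

```text
top [ 418.17 -309.96    3.29] [[-0.2, -0.5], [0.2, 0.1], [0.4, 0.2], [-0.3, 0.2]]
side [ 420.17 -313.49    3.79] [[0.0, 0.3], [0.6, 0.0], [-0.1, -0.1], [-0.4, -0.4]]
```

View pics/ov9.png

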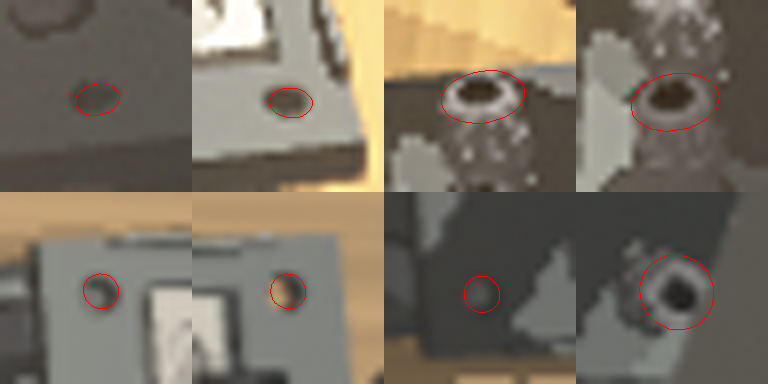

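Emit:
{"fn": "carry_out", "kwargs": {
  "plan": [
    [[0.2,-0.15,0.25,0,0,0,1],[0.8,-0.33,0.5,0,0,0,1],[1.6,-0.33,0.51,0,0,0,1],[2.4,-0.33,0.51,0,0,0,1],[3.0,-0.33,0.51,0,0,0,1],[3.4,-0.33,0.51,0,0,0,1],[3.4,-0.33,0.51,0,0,0,1],[3.4,-0.33,0.51,0,0,0,1]]
  ]
}}

```text
t: 16.72
eef_pos: [414.2, -317.2, 158.1]
tool_rot: [[-0.001, 0.998, 0.063], [0.001, 0.063, -0.998], [-1.0, -0.001, -0.001]]
force: [0.2, 0.3, -6.0]
grip_width: 7.7
```

```bash
cat > look.py <<'E'
import sys
from ov import *
tag=sys.argv[1]
s=grab_frame("side");t=grab_frame("top")
cv2.imwrite(f"pics/side{tag}_raw.png",s);cv2.imwrite(f"pics/top{tag}_raw.png",t)
st=get_state();y=np.array(st["tool_rot"]);print(st["eef_pos"],np.degrees(np.arctan2(y[1,1],y[0,1])),st["force"],st["t"])
z=st["eef_pos"][2]-30
h=lambda i,z:(*H4[i],z)
a=ov(s,"side",(416.6,-319.3,3.7,z),[(h(3,14),[(14,11)]),(h(1,14),[(14,11)]),((-78,22,48),[(48,22)]),((-78,-22,48),[(48,22)])],None)
b=ov(t,"top",(415.2,-314.8,3.8,z),[(h(0,14),[(14,11)]),(h(1,14),[(14,11)]),(h(2,14),[(14,11)]),((-78,22,48),[(48,22)])],None)
cv2.imwrite(f"pics/ov{tag}.png",np.vstack([a,b]))
cv2.imwrite(f"pics/side{tag}.png",cv2.resize(s[190:350,200:400],None,fx=4,fy=3.7,interpolation=2)[:600])
E
python3 look.py 10
```

```text
[ 414.59792454 -317.47275273  158.67041611] 3.6320477416844303 [-0.49503377  0.05936179 -5.28770305] 16.8167
```

View pics/ov10.png

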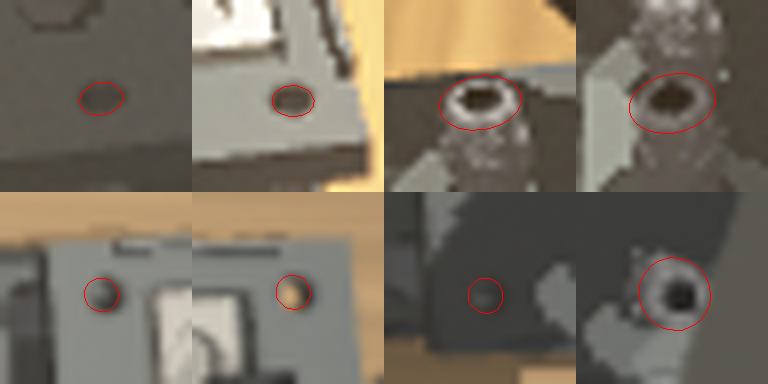

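View pics/side10.png

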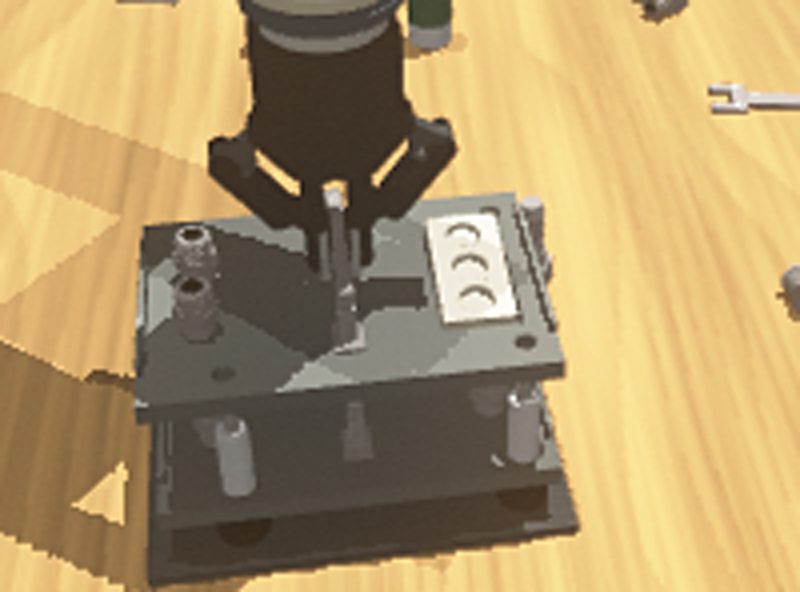

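Emit:
{"fn": "carry_out", "kwargs": {
  "plan": [
    [[0.2,0.03,-0.05,0,0,0,1],[0.5,0.03,-0.05,0,0,0,1],[0.9,0.03,-0.05,0,0,0,1],[1.2,0.03,-0.05,0,0,0,1],[1.5,0.03,-0.05,0,0,0,1],[1.7,0.03,-0.05,0,0,0,1],[1.7,0.03,-0.05,0,0,0,1]]
  ]
}}

```text
t: 17.4
eef_pos: [414.3, -316.6, 140.9]
tool_rot: [[-0.001, 0.998, 0.063], [0.001, 0.063, -0.998], [-1.0, -0.001, -0.001]]
force: [0.6, -0.6, -5.5]
grip_width: 8.2
```

```bash
python3 look.py 11
```

```text
[ 414.60946178 -316.76406182  141.32765735] 3.629758449102972 [-0.50953863 -0.47817532 -5.4014315 ] 17.5
```

View pics/ov11.png

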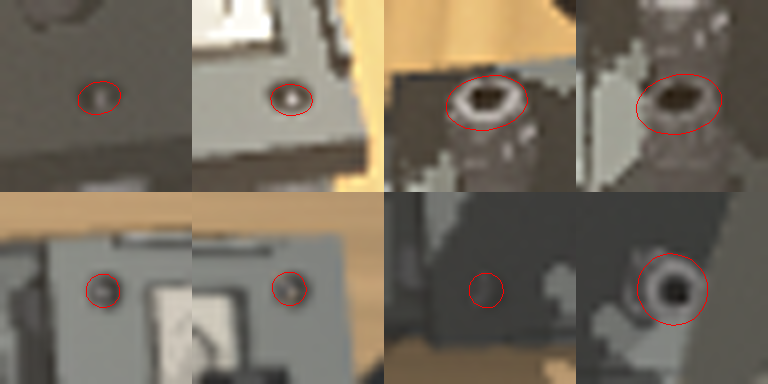

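Emit:
{"fn": "carry_out", "kwargs": {
  "plan": [
    [[0.2,0,0,0,0,0,1],[0.4,0,0,0,0,0,1],[0.6,0,0,0,0,0,1],[0.8,0,0,0,0,0,1],[1.0,0,0,0,0,0,1],[1.1,0,0,0,0,0,1],[1.1,0,0,0,0,0,1]]
  ]
}}

```text
t: 18.08
eef_pos: [414.5, -316.7, 130.1]
tool_rot: [[-0.0, 0.998, 0.063], [0.0, 0.063, -0.998], [-1.0, -0.0, -0.0]]
force: [-0.3, -0.2, -5.8]
grip_width: 8.1
```

Emit:
{"fn": "carry_out", "kwargs": {
  "plan": [
    [[0.1,0,0,0,0,0,1],[0.2,0,0,0,0,0,1],[0.25,0,0,0,0,0,1],[0.3,0,0,0,0,0,1],[0.3,0,0,0,0,0,1]]
  ]
}}

```text
t: 18.5
eef_pos: [414.7, -316.8, 127.8]
tool_rot: [[0.0, 0.998, 0.063], [-0.0, 0.063, -0.998], [-1.0, 0.0, 0.0]]
force: [-1.0, 1.1, -1.2]
grip_width: 8.0
```

Emit:
{"fn": "carry_out", "kwargs": {
  "plan": [
    [[0.05,0,0,0,0,0,1],[0.1,0,0,0,0,0,1],[0.1,0,0,0,0,0,1],[0.1,0,0,0,0,0,1]]
  ]
}}

```text
t: 18.83
eef_pos: [414.7, -316.9, 127.7]
tool_rot: [[0.0, 0.998, 0.063], [-0.0, 0.063, -0.998], [-1.0, 0.0, 0.0]]
force: [-5.4, 3.9, 10.3]
grip_width: 8.4
```

Emit:
{"fn": "carry_out", "kwargs": {
  "plan": [
    [[0,0,0,0,0,0,0.5],[0,0,0,0,0,0,0.5],[0,0,0,0,0,0,0.5],[0,0,0,0,0,0,0.5],[-1,0,0,0,0,0,0.5],[-3.5,0,0,0,0,0,0.5],[-7,0,0,0,0,0,0.7],[-10,0,0,0,0,0,1]]
  ]
}}

```text
t: 19.5
eef_pos: [414.5, -316.7, 228.3]
tool_rot: [[-0.0, 0.998, 0.063], [0.0, 0.063, -0.998], [-1.0, -0.0, -0.0]]
force: [0.3, -1.3, 0.0]
grip_width: 19.3
```

```bash
python3 - <<'E'
from h import *
s=grab_frame("side");t=grab_frame("top"); cv2.imwrite("pics/side12_raw.png",s);cv2.imwrite("pics/top12_raw.png",t)
cv2.imwrite("pics/side12.png",cv2.resize(s[190:350,200:400],None,fx=4,fy=3.7,interpolation=2)[:600])
cv2.imwrite("pics/top12.png",cv2.resize(t[160:300,380:540],None,fx=4,fy=4,interpolation=2)[:600])
st=get_state();print(st["eef_pos"],st["t"])
E
```

```text
[ 417.25362466 -318.87300858  232.03803231] 19.6
```

View pics/side12.png

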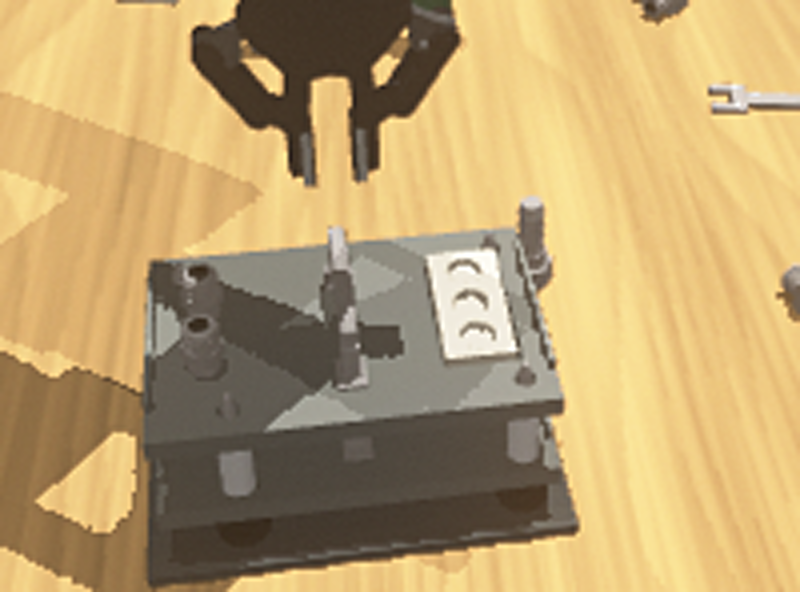

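View pics/top12.png

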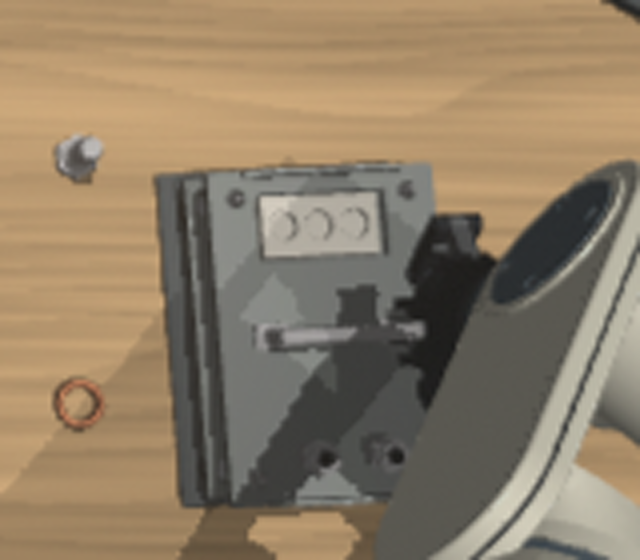

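```bash
cat > blk.py <<'E'
import sys
from h import *
tag=sys.argv[1]
tl=[]
for n,p in(("top",(415.1,-315.1,3.75,98)),("side",(416.5,-319.4,3.7,98))):
    im=cv2.imread(f"pics/{n}{tag}_raw.png"); half=22; f=13
    u=np.round(proj(n,body(p,(72,0,14)))[0]).astype(int)
    k=cv2.resize(im[u[1]-half:u[1]+half,u[0]-half:u[0]+half],None,fx=f,fy=f,interpolation=cv2.INTER_CUBIC)
    def poly(P,col):
        q=(proj(n,body(p,P))-(u-half)+.5)*f-.5; cv2.polylines(k,[np.round(q).astype(int)],True,col,1)
    rx,ry=21.5,41.5
    poly([(72+a*rx,b*ry,14) for a,b in((1,1),(1,-1),(-1,-1),(-1,1))],(0,0,255))
    for x,y in H4[:2]:
        a=np.linspace(0,6.283,30); poly(np.c_[x+5.5*np.cos(a),y+5.5*np.sin(a),0*a+14],(0,0,255))
    t=np.radians(8);c,s=np.cos(t),np.sin(t)
    def B(yy,zz): return (-32.5+yy*c-zz*s, 4+yy*s+zz*c)
    poly([(72+a*20,*B(yy,10)) for a,yy in((1,80),(1,0),(-1,0),(-1,80))],(0,255,0))
    poly([(72+a*20,b*40,14) for a,b in((1,1),(1,-1),(-1,-1),(-1,1))],(255,0,0))
    tl.append(k)
cv2.imwrite(f"pics/blk{tag}.png",np.vstack([np.hstack(tl)]) if 0 else np.hstack(tl)[:600,:])
print(tl[0].shape)
E
sed -i 's/f=13/f=9/' blk.py; python3 blk.py 12
```

```text
(396, 396, 3)
```

View pics/blk12.png

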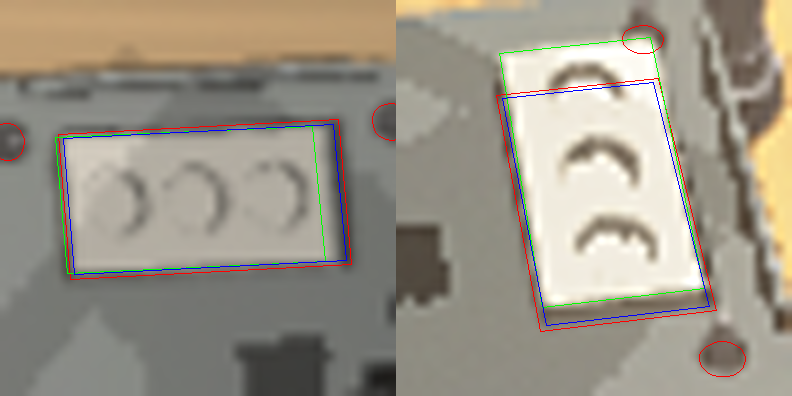

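```bash
python3 - <<'E'
from h import *
setmeas(); print(load()[0]); 
save([414.6,-316.8,load()[0][2]],load()[1])
mv(478,-240.6,150,3.65)
E
```

```text
[ 417.25362466 -318.87300858  232.83803231]
ROW [8.28, 6.81, -7.2] [-0.0, 0.0, 0.0]
```

Emit:
{"fn": "carry_out", "kwargs": {
  "plan": [
    [[0,2,-2,0,0,0,1],[1,4.5,-4.5,0,0,0,1],[3,6.8,-7.2,0,0,0,1],[5.5,6.8,-7.2,0,0,0,1],[7.5,6.8,-7.2,0,0,0,1],[8.3,6.8,-7.2,0,0,0,1],[8.3,6.8,-7.2,0,0,0,1],[8.3,6.8,-7.2,0,0,0,1]]
  ]
}}

```text
t: 20.27
eef_pos: [477.9, -240.9, 143.6]
tool_rot: [[-0.001, 0.998, 0.063], [0.0, 0.063, -0.998], [-1.0, -0.001, -0.0]]
force: [0.6, 0.8, -0.2]
grip_width: 0.3
```

```bash
python3 - <<'E'
from h import *
s=grab_frame("side");t=grab_frame("top"); cv2.imwrite("pics/side13_raw.png",s);cv2.imwrite("pics/top13_raw.png",t)
cv2.imwrite("pics/side13.png",cv2.resize(s[190:350,200:400],None,fx=4,fy=3.7,interpolation=2)[:600])
setmeas(0);st=get_state();print(st["eef_pos"],st["t"],st["grip_width"],st["force"])
mv(478,-240.6,115.5,3.65)
E
```

```text
[ 478.52659357 -241.41005252  144.63971364] 20.3667 -0.16440098910102924 [-0.30471739  0.19407478  0.84390724]
ROW [2.91, -0.05, -0.08] [-0.1, 0.0, 0.0]
```

View pics/side13.png

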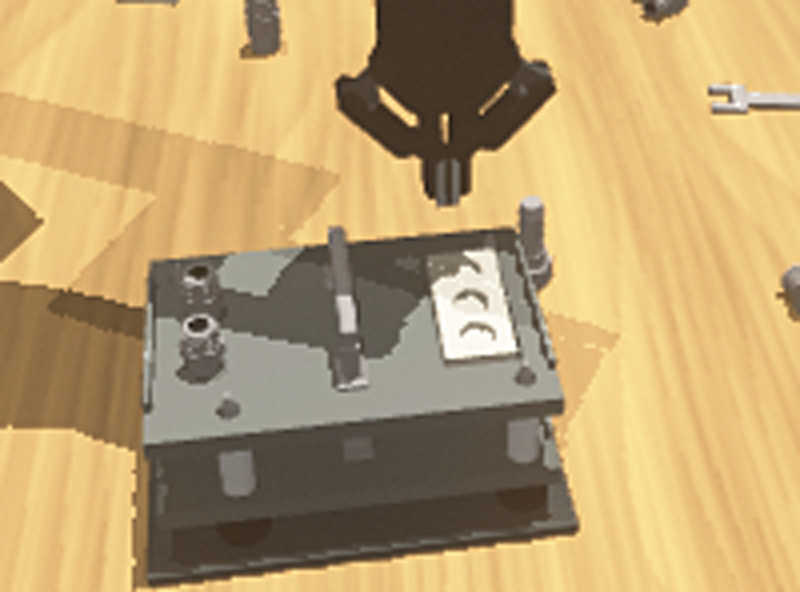

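Emit:
{"fn": "carry_out", "kwargs": {
  "plan": [
    [[1,0,0,0,0,0,1],[2.2,0,0,0,0,0,1],[2.85,0,0,0,0,0,1],[2.85,0,0.3,0,0,0,1],[2.85,0,0.7,0,0,0,1],[2.85,0,1.0,0,0,0,1],[2.85,0,1.2,0,0,0,1],[2.85,0,1.2,0,0,0,1]]
  ]
}}

```text
t: 21.03
eef_pos: [479.1, -253.4, 115.3]
tool_rot: [[0.001, 0.998, 0.063], [-0.001, 0.063, -0.998], [-1.0, 0.001, 0.001]]
force: [-0.5, -1.2, -0.6]
grip_width: -0.0
```

```bash
cat > v.py <<'E'
import sys
from h import *
tag=sys.argv[1]
s=grab_frame("side");t=grab_frame("top"); cv2.imwrite(f"pics/side{tag}_raw.png",s);cv2.imwrite(f"pics/top{tag}_raw.png",t)
st=get_state();print(st["eef_pos"],st["t"],st["force"])
a=cv2.resize(s[225:300,285:350],None,fx=6,fy=6,interpolation=2);b=cv2.resize(t[190:265,425:490],None,fx=6,fy=6,interpolation=2)
cv2.imwrite(f"pics/v{tag}.png",np.hstack([a,b]))
E
python3 v.py 14
```

```text
[ 478.82462184 -252.84288936  115.22164065] 21.1333 [0.23566283 0.1882383  0.20773388]
```

View pics/v14.png

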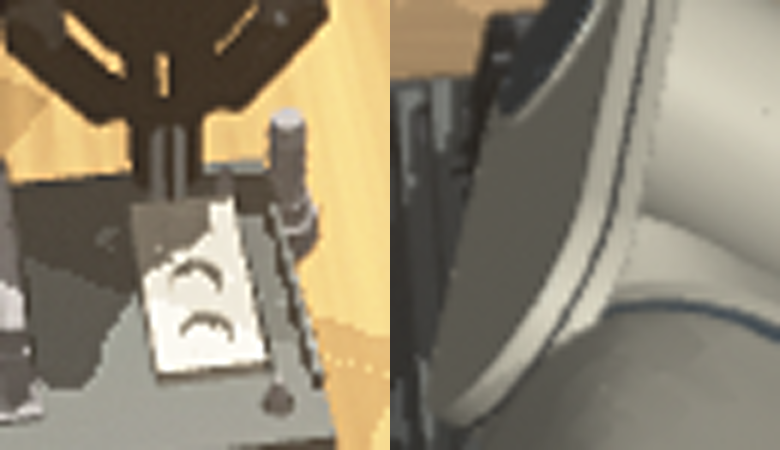

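Emit:
{"fn": "carry_out", "kwargs": {
  "plan": [
    [[0,0,0.15,0,0,0,1],[0,0,0.3,0,0,0,1],[0,0,0.45,0,0,0,1],[0,0,0.6,0,0,0,1],[0,0,0.7,0,0,0,1],[0,0,0.7,0,0,0,1]]
  ]
}}

```text
t: 21.63
eef_pos: [479.2, -259.8, 114.9]
tool_rot: [[-0.0, 0.998, 0.063], [-0.0, 0.063, -0.998], [-1.0, -0.0, -0.0]]
force: [-0.6, -0.1, -0.3]
grip_width: -0.2
```

```bash
python3 v.py 15
```

```text
[ 479.13330865 -259.65165854  114.92895582] 21.7333 [ 0.13181173  0.39209384 -0.11113793]
```

View pics/v15.png

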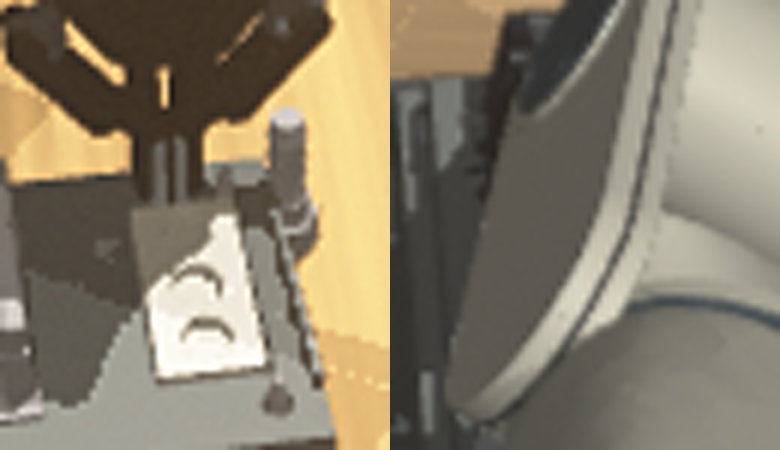

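Emit:
{"fn": "carry_out", "kwargs": {
  "plan": [
    [[0,0,0.1,0,0,0,1],[0,0,0.2,0,0,0,1],[0,0,0.25,0,0,0,1],[0,0,0.25,0,0,0,1]]
  ]
}}

```text
t: 22.07
eef_pos: [479.3, -262.2, 115.0]
tool_rot: [[0.0, 0.998, 0.063], [-0.0, 0.063, -0.998], [-1.0, 0.0, 0.0]]
force: [0.1, -0.3, -0.6]
grip_width: -0.2
```

```bash
python3 v.py 16; python3 blk.py 16
```

```text
[ 479.33800469 -262.1452673   114.97858707] 22.1667 [-0.44116789 -0.25538892  0.05879332]
(396, 396, 3)
```

View pics/blk16.png

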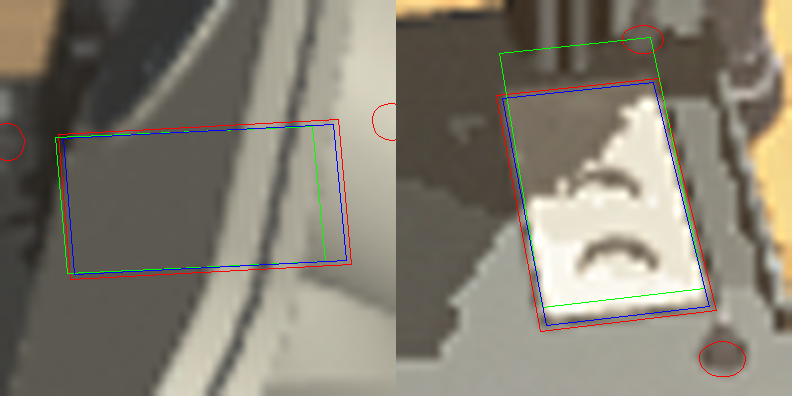

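Emit:
{"fn": "carry_out", "kwargs": {
  "plan": [
    [[0,0,-0.5,0,0,0,1],[-0.5,0,-0.8,0,0,0,1],[-1.5,0,-0.8,0,0,0,1],[-3,0,0.5,0,0,0,1],[-3,0,2.5,0,0,0,1],[-3,0.2,4,0,0,0,1],[-3,0.2,4.2,0,0,0,1],[-3,0.2,4.2,0,0,0,1]]
  ]
}}

```text
t: 22.83
eef_pos: [484.0, -304.7, 145.1]
tool_rot: [[0.0, 0.998, 0.062], [-0.0, 0.062, -0.998], [-1.0, 0.0, 0.0]]
force: [-0.6, 0.3, -0.3]
grip_width: -0.1
```

```bash
python3 v.py 17; python3 blk.py 17
```

```text
[ 483.45903613 -303.36764432  144.61626904] 22.9333 [-0.19313398 -0.08423569 -0.68088331]
(396, 396, 3)
```

View pics/blk17.png

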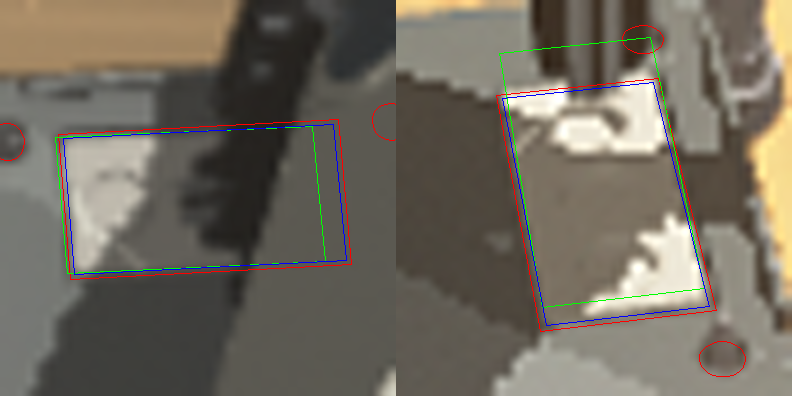

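Emit:
{"fn": "carry_out", "kwargs": {
  "plan": [
    [[1,0,0,0,0,0,1],[2.2,0,0,0,0,0,1],[2.9,0,0,0,0,0,1],[3.1,0,0,0,0,0,1],[3.2,0,0,0,0,0,1],[3.25,0,0,0,0,0,1],[3.3,0,0,0,0,0,1],[3.3,0,0,0,0,0,1]]
  ]
}}

```text
t: 23.6
eef_pos: [482.8, -302.7, 112.0]
tool_rot: [[-0.003, 0.998, 0.064], [0.002, 0.064, -0.998], [-1.0, -0.003, -0.002]]
force: [-6.2, 3.9, 11.2]
grip_width: 0.3
```

Emit:
{"fn": "carry_out", "kwargs": {
  "plan": [
    [[-0.5,0,0,0,0,0,1],[-3,0,0,0,0,0,1],[-7,0,0,0,0,0,1],[-10,0,0,0,0,0,1],[-13,-3,-3,0,0,0,1],[-13,-5,-7,0,0,0,1],[-13,-6,-11,0,0,0,1],[-13,-6,-15,0,0,0,1]]
  ]
}}

```text
t: 24.27
eef_pos: [413.6, -165.6, 242.2]
tool_rot: [[0.0, 0.998, 0.061], [-0.0, 0.061, -0.998], [-1.0, 0.0, 0.0]]
force: [1.6, 1.1, 0.6]
grip_width: 0.3
```

Emit:
{"fn": "carry_out", "kwargs": {
  "plan": [
    [[0,0,-4,0,0,0,1],[0,0,-8,0,0,0,1],[0,0,-12,0,0,0,1],[0,0,-14,0,0,0,1],[0,0,-15,0,0,0,1],[0,0,-15,0,0,0,1]]
  ]
}}

```text
t: 24.77
eef_pos: [406.0, -15.3, 241.9]
tool_rot: [[-0.0, 0.998, 0.066], [0.0, 0.066, -0.998], [-1.0, 0.0, -0.0]]
force: [-0.8, 0.0, -0.1]
grip_width: 0.1
```

```bash
python3 v.py 18; python3 blk.py 18; python3 - <<'E'
from ov import *
s=cv2.imread("pics/side18_raw.png");t=cv2.imread("pics/top18_raw.png")
h=lambda i,z:(*H4[i],z)
F=[(h(i,14),[(14,11)]) for i in range(4)]+[((-78,-22,48),[(48,22)])]
L=[((92,-57,98),[(98,18)]),((-66,-57,98),[(98,18)])]
a=ov(s,"side",(416.5,-319.3,3.7,98),F,None);b=ov(t,"top",(415.2,-314.8,3.8,98),F,None)
cv2.imwrite("pics/ov18.png",cv2.resize(np.vstack([a,b]),None,fx=.8,fy=.8))
d=s.copy()
for z0,col in((98,(0,0,255)),(38,(0,255,0))):
    for zz in(0,14):
        q=proj("side",body((416.5,-319.3,3.7,z0),[(110,75,zz),(110,-75,zz),(-110,-75,zz),(-110,75,zz)]))
        d4=(q-[200,190]+.5)*4-.5
        if z0==98 and zz==0: k=cv2.resize(s[190:340,200:400],None,fx=4,fy=4,interpolation=2)
        cv2.polylines(k,[np.round(d4).astype(int)],True,col,1)
cv2.imwrite("pics/side18.png",k)
E
```

```text
[406.45790059 -17.1347274  241.90459972] 24.8667 [-0.18227207 -0.28027367 -0.51835432]
(396, 396, 3)
```

View pics/blk18.png

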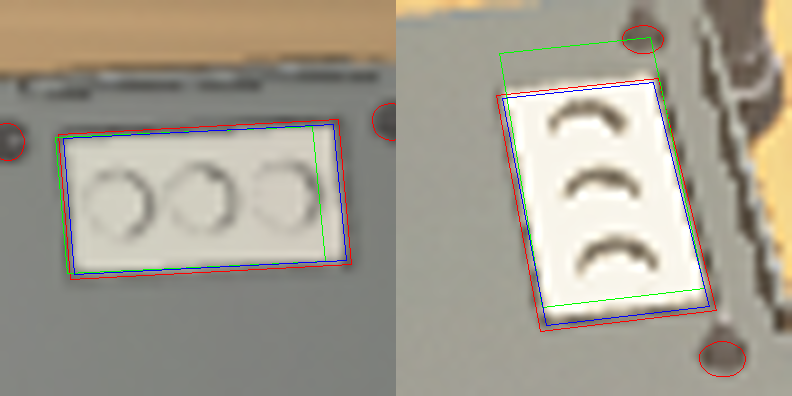

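View pics/ov18.png

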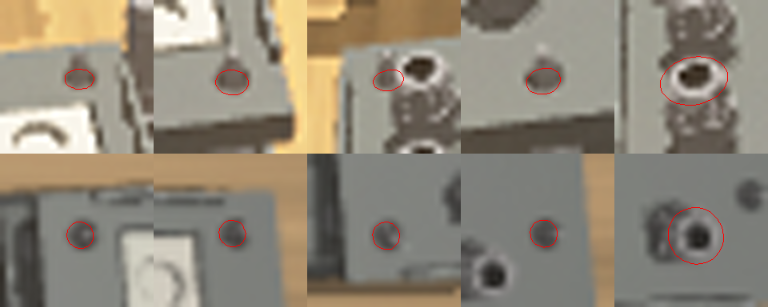

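View pics/side18.png

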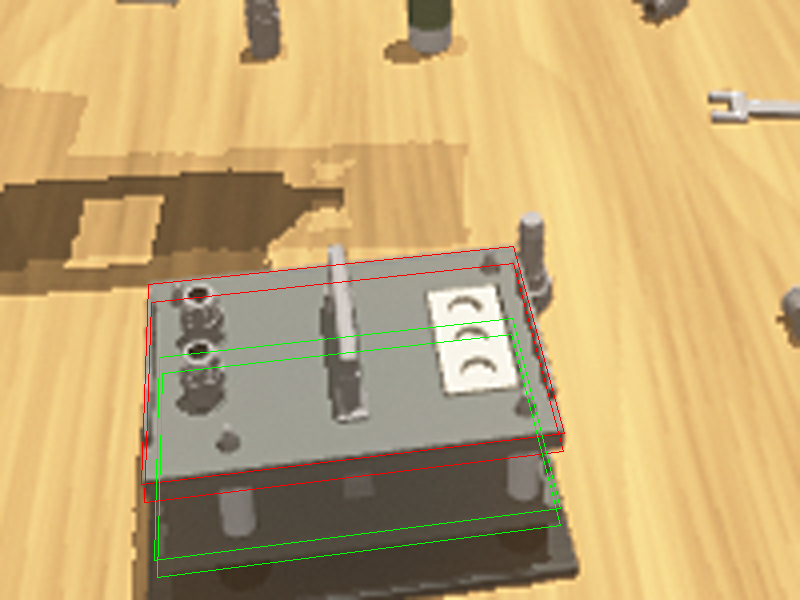

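```bash
python3 - <<'E'
from h import *
for n in("side","top"):
    d=cv2.absdiff(cv2.imread(f"pics/{n}0.png"),cv2.imread(f"pics/{n}18_raw.png"))
    cv2.imwrite(f"pics/d_{n}.png",d)
st=get_state();print(np.abs(st["qd"]).max(),st["t"])
E
python3 -c "
import cv2,numpy as np
cv2.imwrite('pics/dd.png',cv2.resize(np.vstack([cv2.imread('pics/d_side.png')*2,cv2.imread('pics/d_top.png')*2]),None,fx=.75,fy=.75))"
```

```text
1.5459099624125185 24.8667
```

View pics/dd.png

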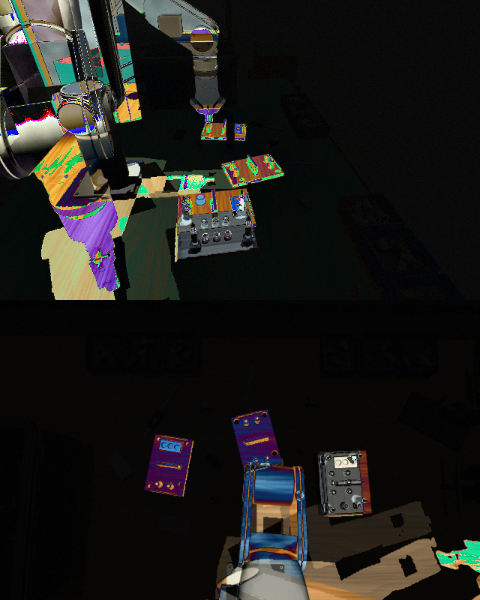

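The before-and-after difference shows changes only at the trays, the rack, and the arm with its shadow. The bystanders have not moved, so I am handing in.

```bash
python3 -c "
from bench import *
print(close_job()); print(get_state()['t'])"
```

```text
the job is handed in; nothing more can be done
None
the job is handed in; nothing more can be done
```

The rack is built up and handed in at about 25 s of robot time. The large-hole tray is on the collars, the small-hole tray is on the shoulders above it, and both are released. I pushed the nest block about 6 mm towards the tray's −y after stacking. It dropped in, and I then pressed it down lightly.

**Last checks:**
- **Trays:** The wrist force rose at about 38 mm for the lower tray and 98 mm for the upper, as expected at the seats. The final pictures from both cameras match the home outlines to within about half a pixel.
- **Nest block:** Its top met the fingers at 112.0 mm, which is deck level, and it fills the recess outline in both pictures.
- **Bystanders:** A before-and-after picture comparison shows no change at any of them. The gripper was well clear of everything at hand-in.

**Disagreement:** The two cameras' absolute positions differed by 2–4 mm, which is roughly the calibration error. I therefore placed each tray by comparing it with the rack in the same camera. No check failed, but `close_job()` gives no verdict.

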